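# Turn the specimen carrier on the fence and lock it in the free dock

### The arm

A 6-joint arm with a two-finger parallel gripper is mounted at the origin on the work surface. World frame = base frame: x ahead of the robot, y to its left, z up, the work surface at z = 0. Lengths are in m, angles in rad, forces in N, time in s.
With the tool pointing down it reaches from about 0.3 to 0.875 m from the base axis. Payload 6.4 kg.
Tool frame: the origin (TCP) lies midway between the tips of the shut fingers; the grasp point (between the pads) lies 19 mm behind it; z points along the fingers, y is the direction in which the jaws open and shut (so a half turn about z gives the same grasp; the last joint's range is limited). The gripper opens to 85 mm and grips with 20 to 120 N. Pads are 22 mm wide; open, the fingers measure 114 mm over their backs; the gripper's body (76 mm by 85 mm) begins 54 mm behind the grasp point. The pads swing forward as they close: fully open they stand 13 mm farther back than shut.
Start: joints at [-1.531, 0.181, 1.607, -0, 1.354, -0.206], TCP at [0.14, -0.558, 0.231] pointing down, gripper open.
Joint ranges: [-2.99, 2.99], [-0.89, 2.07], [0.3, 2.58], [-1.14, 4.28], [0, 2.63], [-3.12, 3.12]. Speed limits (rad/s): [2.57, 2.57, 3.01, 3.14, 3.14, 3.14].

### API

Orientations are given as a unit quaternion [w, x, y, z].
In Python, from bench import get_obs, camera, hand_in gives the robot as it stands.
- The arm moves only by the tool drive_tool, never from a script. Its argument "deltas" is a list of rows, each a list of 2 entries, a list of its own where there are three numbers: the shift along the world's x, y, z in m, then the turn about the world's z in rad. A call has 1 to 10 rows; each row shifts and turns the pose as measured when the row begins; what a row does not reach is not made up. A row lasts 1/10 s, in which the tool goes at most 50 mm and 8.59 degrees, less where a joint would pass 70% of its speed; a pose out of reach is approached as far as the arm can. A call is refused whole if a number of a shift passes 0.05 or a number of a turn 0.15, either way. A call with a gripper value outside its range is refused whole. "gripper" is the opening, from 0 (shut) to 1 (fully open), set as the call begins (left out, the last holds). The fingers move at their own pace and stop on an object; the grip force is fixed at half the most. Time passes only in rows, so rows that do not move let the fingers close. It gives the time, the measured TCP pose, the force and the opening at its end, in the units of the state.
- get_obs(): the state, without advancing time (a new reading comes with each control period).
- camera(name): name is "side" or "top" or "wrist"; returns a dict with "frame" (400x640x3 uint8, red, green, blue), "fx", "fy", "cx", "cy" (pixels), "eye" and "attitude" of the camera in the world. Camera axes: x right, y down, z forward; pixel columns grow to the right and rows downward; lengths in m; the calibration is good to about 2 mm. A picture is of the moment at which its call begins. There is no depth.
- hand_in(): hands the job in, once; it reports no verdict.
The state is a dict: "time_s": time; "q": joint angles; "dq": joint speeds; "joint_efforts": joint torques, N m; "eef_pos": TCP position; "eef_rot": TCP orientation; "wrist_force": force on the tool from outside, world axes, zero at the start; "torque": the same for the moment, N m; "opening": opening from 0.0 (shut) to 1.0 (fully open).
Only numpy, scipy, OpenCV 4.12 (cv2) and the standard library are available. Lean on these libraries where they do the work, as an engineer would, in place of code of your own. Each camera call takes 0.05 s, during which the arm holds its last target.

### The job

The blue specimen carrier plate lies on the bench with its coated copper side down. Push it up the curved steel turning fence until it stands leaning on the fence, then take it by its upper edge and seat it, copper side outwards and fully home, without dropping it, in the sloping dock whose locking plunger is pulled out. Then push that plunger fully in, let go, and leave the other dock's plunger and everything else on the bench as it was.

Things in the scene. Friction and masses are not known exactly. Their poses are not given: they have to be found in the camera images.
- plate: Loose carrier plate 150 x 100 x 12 mm, about 0.3 kg, blue rim. Origin: its middle. x along the 150 mm length, y along the width, z out of the plain grey back; the copper face with six brass discs is on the -z side. Starts flat, back up, before the fence's foot, its length within 0.3 rad of the fence's x. Too wide to grip across. Both ends are alike; either may end on top.
- fence: Fixed turning fence, 170 mm wide (along its y), 85 high, polished, slippery steel front. Origin: middle of its foot line on the bench; x points from the foot into the fence (push the plate this way), z up. The concave front rises from (x 0, z 0) through (25, 19), (48, 52) to its top edge (60, 85) mm; back vertical at x 72.
- fence_top (a point): Middle of the fence's top front edge, at the fence's (60, 0, 85) mm. A plate pushed along the bench at its near end climbs the front, passes over this edge and, once its lower edge is near the foot line, leans on it at about 54 deg from level; it stays there by itself, some 45 mm of its upper end free beyond the edge.
- dock_a: Fixed sloping dock, plunger pulled out: the free one, to be loaded. White foot 150 x 134 mm, origin under its middle on the bench, z up. Its grey slope climbs towards the dock's -x at 50 deg from level, 100 mm long, 120 wide: a plate stands on the black ledge at its foot, its upper end leaning to -x and standing 50 mm over the slope's end, free behind; its outer face looks to +x and up.
- dock_a_ledge (a point): Middle of the seat corner (foot of the slope, top of the ledge), at the dock's (50, 0, 28) mm. In the dock's frame the slope runs up along (-0.643, 0, 0.766), its outward normal is (0.766, 0, 0.643). The ledge goes 22 mm out, with a lip 7 mm high from 18 mm out. Side cheeks at y -55 and +55 guide the lowest 55 mm.
- dock_a_seat (a point): Where the middle of a fully seated plate is: the dock's (6, 0, 89) mm. The plunger's housing is at y 55 to 75 mm; the pin, when in, crosses 3 mm in front of the seated plate's outer face.
- dock_b: Fixed sloping dock, plunger in: closed, not to be used. White foot 150 x 134 mm, origin under its middle on the bench, z up. Its grey slope climbs towards the dock's -x at 50 deg from level, 100 mm long, 120 wide: a plate stands on the black ledge at its foot, its upper end leaning to -x and standing 50 mm over the slope's end, free behind; its outer face looks to +x and up.
- latch_a (a joint): Locking plunger of dock_a, red knob on a yellow rod. 0 m = pulled out; grows as it is pushed along the dock's -y; 0.025 m = fully in, at its stop. About 3 N of friction, no spring, stays where left. Starts out (0 to 0.004).
- latch_b (a joint): Locking plunger of dock_b, red knob on a yellow rod. 0 m = pulled out; grows as it is pushed along the dock's -y; 0.025 m = fully in, at its stop. About 3 N of friction, no spring, stays where left. Starts in (0.024 to 0.025).
- latch_a_knob (a point): Centre of the outer end face of the red knob (28 mm across, 18 mm long) of dock_a's plunger, 68 mm above the bench, at the dock's x 43 mm, y 120 mm when out and 95 mm when in. Press it towards the dock's -y.
- latch_b_knob (a point): Centre of the outer end face of the red knob (28 mm across, 18 mm long) of dock_b's plunger, 68 mm above the bench, at the dock's x 43 mm, y 120 mm when out and 95 mm when in. Press it towards the dock's -y.
- jar: Bystander: amber glass jar, 56 mm wide, 95 mm high, origin under its middle.
- beaker: Bystander: glass beaker, 68 mm wide, 85 mm high, origin under its middle.
- dish: Bystander: white ceramic dish, 90 mm wide, 25 mm high, origin under its middle.
- flange: Bystander: steel ring flange, 72 mm wide, 14 mm high, between fence and docks, origin under its middle.
- driver: Bystander: screwdriver 170 mm long lying on the bench, along its x.
- spanner: Bystander: spanner 160 mm long lying on the bench, along its x.
- carton: Bystander: cardboard carton 85 x 120 x 50 mm, origin under its middle.

How it is judged:
On the way, in this order (a step that is already met when the one before it is completed fails the run):
1. the plate has been pushed up the fence and stands leaning on it, 45 to 72 degrees from level (contact force between plate and fence above 0.2 N and angle between plate's own z axis and vertical between 0.785 and 1.257 rad), for 0.2 s.
2. the plate is seated in the free dock, copper side outwards, its plunger still out (x of plate in the frame of dock_a between -0.004 and 0.016 m and y of plate in the frame of dock_a between -0.008 and 0.008 m and z of plate in the frame of dock_a between 0.081 and 0.098 m and angle between plate's own z axis and vertical between 2.17 and 2.37 rad and angle between the y axis of plate and the y axis of dock_a, either way round below 0.1 rad and value of joint latch_a below 0.01 m), for 0.2 s.
3. the plunger of the loaded dock is fully in (x of plate in the frame of dock_a between -0.004 and 0.016 m and y of plate in the frame of dock_a between -0.008 and 0.008 m and z of plate in the frame of dock_a between 0.081 and 0.098 m and angle between plate's own z axis and vertical between 2.17 and 2.37 rad and angle between the y axis of plate and the y axis of dock_a, either way round below 0.1 rad and value of joint latch_a above 0.022 m), for 0.2 s.
At the end, for the whole second after the job is handed in: The plate is at rest in dock_a, copper face outwards, its middle within 8 mm across and about 9 mm otherwise of the seated place, leaning like the slope and square to the dock within 6 degrees; dock_a's plunger is at least 22 mm in; dock_b's is still in (all of step 3 and linear speed of plate below 0.02 m/s and angular speed of plate below 0.1 rad/s and value of joint latch_b above 0.02 m); the robot touches nothing.
It fails at once if the plate is dropped: moving faster than 0.5 m/s (a free fall of about 13 mm) with no finger on it (linear speed of plate above 0.5 m/s and contact force between plate and the fingers below 0.05 N).
It fails at once if the closed dock's plunger is moved out by 5 mm or more (value of joint latch_b below 0.019 m).
It fails at once if a bystander is moved more than 30 mm or knocked over (distance of any of jar, beaker, dish, flange, driver, spanner, carton from where it was at the start of the episode above 0.03 m or angle between any of jar, beaker, dish, carton's own z axis and vertical above 0.6 rad).
It also fails if it takes over 64 s, if anything falls off the work surface, if the arm or the gripper's body presses on something with over 40 N, if the wrist force passes 120 N, or if a joint passes its speed limit or range.

## Working session

There is one attempt and no reset: what is moved stays moved. The work goes in short steps, Python scripts to look and compute and a tool call to move; the robot and the scene stay as the last step left them, time stands still between calls to the robot, and variables do not carry over. Pictures are saved under pics/ and viewed, and the job is handed in when it is done.

Besides the shell and the picture viewer there is one more tool, called after "Emit:" by a JSON object that holds its "fn" and its "kwargs". drive_tool: Moves the arm, as the interface text tells. Its arguments: {"type":"object","properties":{"deltas":{"type":"array","items":{"type":"array"}},"gripper":{"type":"number"}},"required":["deltas"]}

```bash
mkdir -p pics; ls; python3 - <<'E'
from bench import *
import cv2
o=get_obs();print(o)
for n in ["side","top","wrist"]:
    c=camera(n);cv2.imwrite(f"pics/{n}0.png",c["frame"][:,:,::-1]);print(n,{k:v for k,v in c.items() if k!="frame"})
E
```

```text
pics
{'time_s': 0.0, 'q': array([-1.53128915e+00,  1.81513779e-01,  1.60801635e+00, -2.79099144e-06,
        1.35379719e+00, -2.06324564e-01]), 'dq': array([ 0.00154916,  0.00090157, -0.00055206,  0.00019265,  0.00197713,
       -0.00071201]), 'joint_efforts': array([ 2.16635832e-03, -4.44862068e+01, -3.51333869e+01, -1.59831379e-04,
        9.13760072e-03, -1.01858021e-05]), 'eef_pos': array([ 0.13991387, -0.55714672,  0.23039545]), 'eef_rot': array([-8.64431126e-04,  9.92454940e-01,  1.22606848e-01,  7.09014804e-05]), 'wrist_force': array([-0.0506291 , -0.15056513,  0.53243654]), 'torque': array([-0.00752486, -0.00413276,  0.01680122]), 'opening': 0.9991765344709672}
side {'fx': 379.65720653160184, 'fy': 379.65720653160184, 'cx': 319.53063870099305, 'cy': 194.7793656758064, 'eye': array([0.03620738, 0.67568242, 0.68666109]), 'attitude': array([ 0.14783212, -0.26618871,  0.84347389, -0.44253931])}
top {'fx': 395.1928042844994, 'fy': 395.1928042844994, 'cx': 322.02151002103136, 'cy': 197.99952587612538, 'eye': array([ 0.47486057, -0.03858702,  1.02877272]), 'attitude': array([-0.02000447,  0.71261703, -0.70059333,  0.03075361])}
wrist {'fx': 344.0245852338925, 'fy': 344.0245852338925, 'cx': 316.0501094703776, 'cy': 212.58618560168233, 'eye': array([ 0.21457757, -0.53871551,  0.37285282]), 'attitude': array([ 0.11798203,  0.77973088, -0.60786414, -0.09274256])}
```

View pics/side0.png

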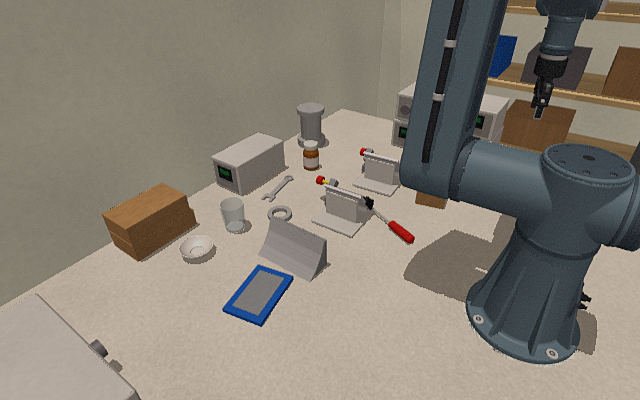

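View pics/top0.png

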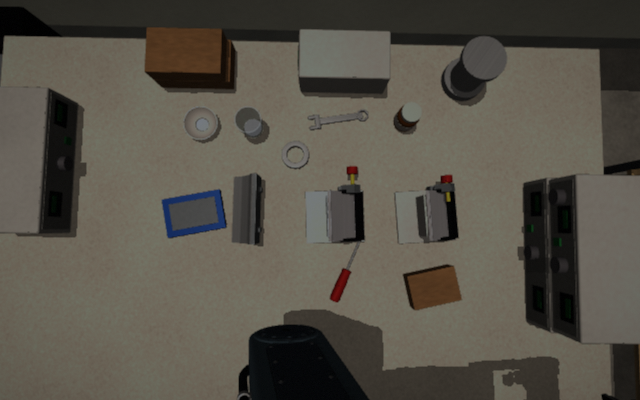

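View pics/wrist0.png

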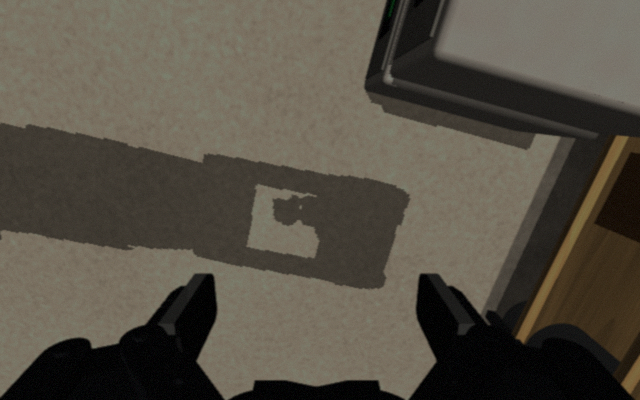

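The top view shows the plate at px (195,213), the fence at (248,208), and the free dock with its yellow rod visible at (335,217). The closed dock is at (427,217). In this view image right is world -y. I'll do a rough localisation first.

```bash
cat > h.py <<'E'
from bench import *
import numpy as np, cv2
from scipy.spatial.transform import Rotation as R
from scipy.optimize import least_squares
def rot(q): return R.from_quat([q[1],q[2],q[3],q[0]]).as_matrix()
def shot(n,fn):
    c=camera(n); cv2.imwrite(f"pics/{fn}.png",c["frame"][:,:,::-1])
    np.savez(f"pics/{fn}.npz",frame=c["frame"],K=[c[k] for k in("fx","fy","cx","cy")],eye=c["eye"],att=c["attitude"]); return ld(fn)
def ld(fn):
    d=np.load(f"pics/{fn}.npz"); return dict(frame=d["frame"],K=d["K"],eye=d["eye"],Rm=rot(d["att"]))
def proj(c,P):
    p=(np.atleast_2d(P)-c["eye"])@c["Rm"]; fx,fy,cx,cy=c["K"]; return np.c_[fx*p[:,0]/p[:,2]+cx,fy*p[:,1]/p[:,2]+cy]
def atz(c,uv,z):
    fx,fy,cx,cy=c["K"];uv=np.atleast_2d(uv); d=np.c_[(uv[:,0]-cx)/fx,(uv[:,1]-cy)/fy,np.ones(len(uv))]@c["Rm"].T
    return c["eye"]+d*((z-c["eye"][2])/d[:,2])[:,None]
def crop(fn,x0,y0,w,h,s):
    im=cv2.imread(f"pics/{fn}.png")[y0:y0+h,x0:x0+w]; o=f"pics/{fn}_c{x0}_{y0}.png"; cv2.imwrite(o,cv2.resize(im,None,fx=s,fy=s,interpolation=cv2.INTER_CUBIC)); return o
E
python3 - <<'E'
from h import *
c=shot("top","t1")
for n,uv,z in [("plate",[[163,199],[219,190],[226,228],[170,237]],.012),("fence top",[[248,174],[248,244]],.085),("fence foot",[[234,174],[234,244]],0),("dockA foot",[[306,191],[306,242]],.0),("dockA ledge",[[363,241]],.03),("knob",[[352,170]],.068),("knobB",[[447,180]],.068),("ring",[[295,155]],0)]:
    print(n,atz(c,uv,z).round(3)[:,:2].tolist())
crop("t1",150,100,320,210,2.5)
E
```

```text
plate [[0.538, 0.354], [0.564, 0.212], [0.467, 0.191], [0.442, 0.332]]
fence top [[0.597, 0.126], [0.431, 0.121]]
fence foot [[0.608, 0.177], [0.426, 0.171]]
dockA foot [[0.567, -0.011], [0.434, -0.014]]
dockA ledge [[0.44, -0.158]]
knob [[0.614, -0.125]]
knobB [[0.594, -0.359]]
ring [[0.661, 0.019]]
```

View pics/t1_c150_100.png

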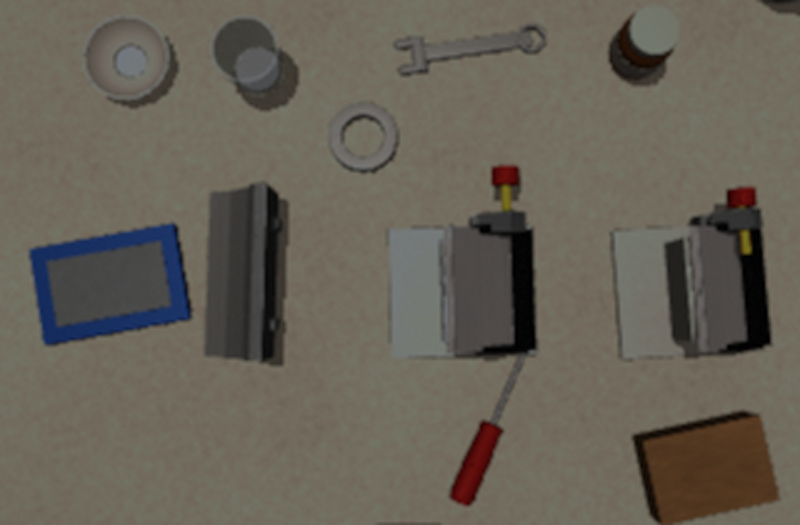

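Emit:
{"fn": "drive_tool", "kwargs": {"deltas": [[[0.036,0.039,0.012],0.14],[[0.036,0.039,0.012],0.14],[[0.036,0.039,0.012],0.14],[[0.036,0.039,0.012],0.14],[[0.036,0.039,0.012],0.14],[[0.036,0.039,0.012],0.14],[[0.036,0.039,0.012],0.14],[[0.036,0.039,0.012],0.14],[[0.036,0.039,0.012],0.14],[[0.036,0.039,0.012],0.06]]}}

```text
time_s: 1.2
eef_pos: [0.4684, -0.1937, 0.3392]
eef_rot: [-0.002, 0.694, 0.72, -0.001]
wrist_force: [0.2, -0.3, -0.0]
opening: 1.005
```

```bash
python3 - <<'E'
from h import *
c=shot("wrist","w1"); print(get_obs()["eef_pos"],c["eye"])
E
```

```text
[ 0.4727889  -0.1884334   0.34133912] [ 0.4677131  -0.11793864  0.48161212]
```

View pics/w1.png

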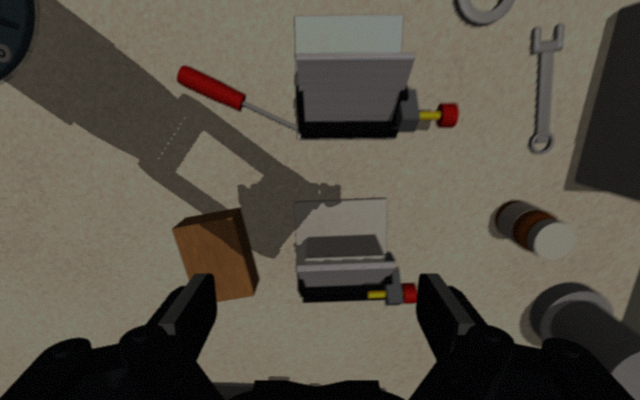

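Emit:
{"fn": "drive_tool", "kwargs": {"deltas": [[[0.006,0.03,0.0],-0.03],[[0.006,0.04,0.0],0],[[0.006,0.04,0.0],0],[[0.006,0.04,0.0],0],[[0.006,0.04,0.0],0],[[0.006,0.04,0.0],0],[[0,0.02,0],0]]}}

```text
time_s: 1.95
eef_pos: [0.5103, 0.0721, 0.341]
eef_rot: [-0.0, 0.702, 0.712, 0.001]
wrist_force: [0.8, -0.2, -1.9]
opening: 0.999
```

```bash
python3 - <<'E'
from h import *
c=shot("wrist","w2"); print(get_obs()["eef_pos"],c["eye"])
E
```

```text
[0.50992475 0.07400861 0.34100082] [0.51040484 0.14771232 0.48351233]
```

View pics/w2.png

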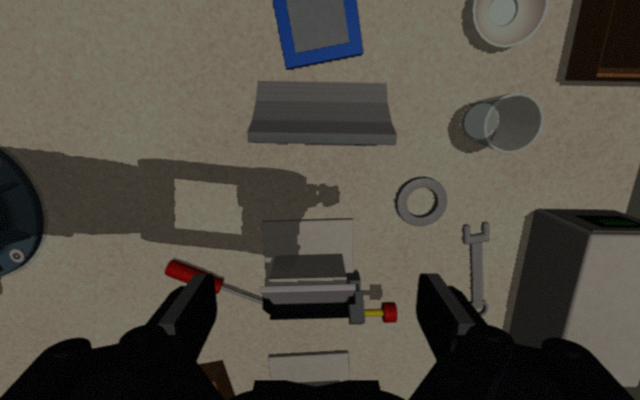

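```bash
python3 - <<'E'
from h import *
crop("w1",270,0,200,150,4);crop("w2",230,200,180,135,4);crop("w2",230,0,180,150,4)
E
```

```text
(no output)
```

View pics/w1_c270_0.png

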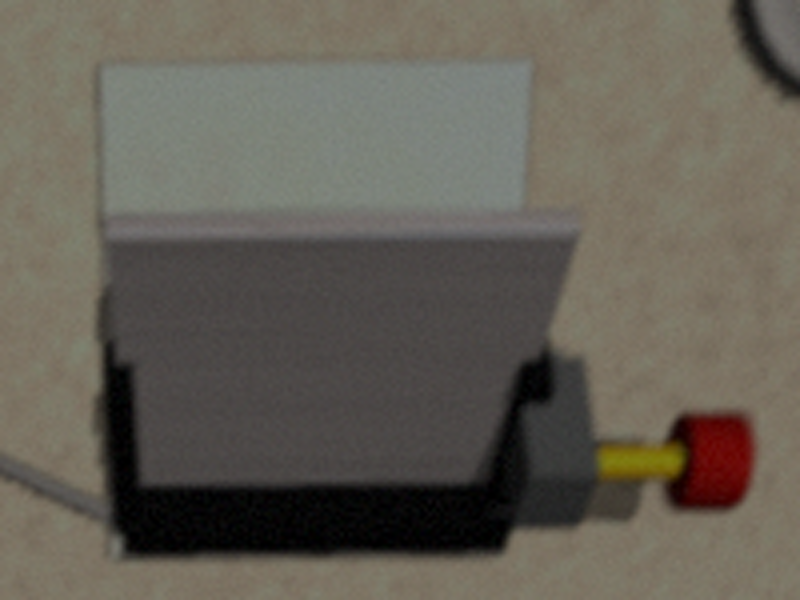

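View pics/w2_c230_200.png

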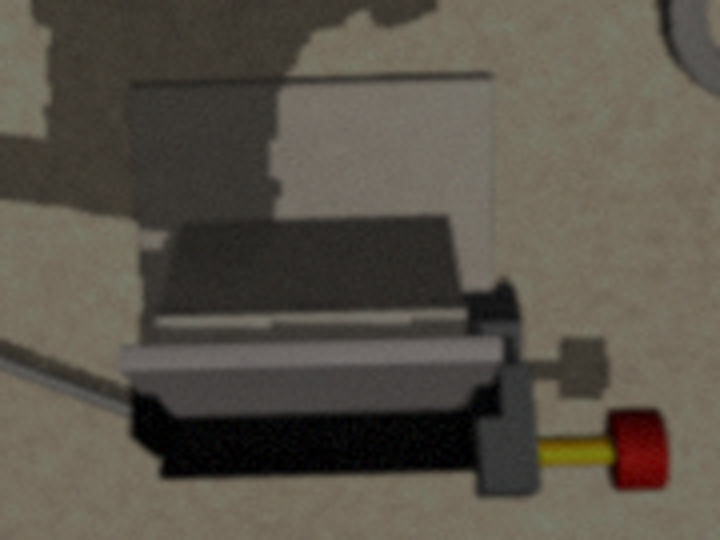

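View pics/w2_c230_0.png

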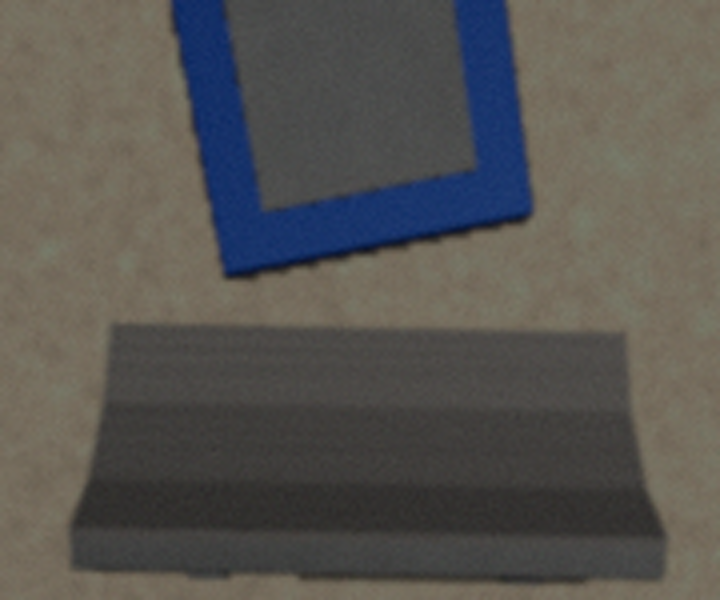

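```bash
cat > fit.py <<'E'
from h import *
def fit(obs,x0):
    # obs: list (cam, uv, local xyz)
    def T(p,l):
        c,s=np.cos(p[2]),np.sin(p[2]); l=np.array(l); return np.array([p[0]+c*l[0]-s*l[1],p[1]+s*l[0]+c*l[1],l[2]+p[3]])
    def f(p,full=False):
        r=np.concatenate([(proj(c,T(p,l))[0]-uv) for c,uv,l in obs]); return r if full else np.r_[r,p[3]/0.002]
    s=least_squares(f,list(x0)+[0]); return s.x,f(s.x,True).reshape(-1,2)
E
python3 - <<'E'
from fit import *
w1,w2=ld("w1"),ld("w2"); np.set_printoptions(suppress=True,precision=4)
K1=[(w1,(297,60),(-.0143,-.06,.1046)),(w1,(414.25,58.75),(-.0143,.06,.1046)),(w1,(457.5,115),(.043,.12,.068)),
(w2,(261.25,293),(-.0143,-.06,.1046)),(w2,(355.5,290.5),(-.0143,.06,.1046)),(w2,(396.,313),(.043,.12,.068)),
(w1,(295.5,16),(-.075,-.067,.006)),(w1,(402.75,15.25),(-.075,.067,.006)),(w2,(263,221.25),(-.075,-.067,.006)),(w2,(352.75,218.75),(-.075,.067,.006))]
p,r=fit(K1,(.5,-.09,-1.57));print("dockA",p,"yaw+pi/2",p[2]+np.pi/2);print(r.round(1).tolist())
# fence in w2
g=lambda u,v:(230+u/4,v/4)
F=[(w2,g(111,324),(0,-.085,0)),(w2,g(626,334),(0,.085,0)),(w2,g(107,405),(.025,-.085,.019)),(w2,g(630,410),(.025,.085,.019)),(w2,g(75,525),(.06,-.085,.085)),(w2,g(665,537),(.06,.085,.085)),(w2,g(72,570),(.072,-.085,.085)),(w2,g(664,578),(.072,.085,.085))]
p,r=fit(F,(.51,.17,-1.57));print("fence",p,p[2]+np.pi/2);print(r.round(1).tolist())
print("lead edge",atz(w2,[g(225,275),g(532,213)],.012))
t=ld("t1")
E
```

```text
dockA [ 0.5048 -0.0859 -1.5222  0.0002] yaw+pi/2 0.048573535395278755
[[-0.4, -0.0], [1.6, -0.3], [-1.9, 1.0], [-1.3, -0.0], [1.2, -0.4], [0.9, -1.0], [-1.2, 0.7], [0.7, -0.1], [-0.7, 0.2], [1.1, -0.2]]
fence [ 0.5182  0.1789 -1.571  -0.0023] -0.0002354307851499815
[[0.2, -0.1], [-0.1, -0.5], [-0.5, -0.7], [0.3, 0.1], [-1.1, 0.7], [0.8, 0.0], [0.2, 0.1], [0.2, 0.4]]
lead edge [[0.472  0.193  0.012 ]
 [0.5685 0.2125 0.012 ]]
```

Emit:
{"fn": "drive_tool", "kwargs": {"deltas": [[[0.0,0.04,0.0],-0.014],[[0.0,0.045,0.0],0],[[0.0,0.045,-0.02],0],[[0.0,0.045,-0.03],0],[[0.0,0.045,-0.04],0],[[0.0,0.045,-0.04],0],[[0.0,0.04,-0.04],0],[[0,0.02,-0.04],0],[[0,0.01,-0.04],0],[[0,0.0,-0.02],0]], "gripper": 0.5}}

```text
time_s: 3.0
eef_pos: [0.5105, 0.3933, 0.0877]
eef_rot: [0.003, 0.707, 0.707, 0.006]
wrist_force: [0.0, -0.7, 0.6]
opening: 0.499
```

Emit:
{"fn": "drive_tool", "kwargs": {"deltas": [[[-0.003,0.002,-0.03],0],[[-0.003,0.002,-0.03],0],[[0,0,-0.014],0],[[0,0,-0.003],0]]}}

```text
time_s: 3.4
eef_pos: [0.502, 0.395, 0.0029]
eef_rot: [0.002, 0.707, 0.707, 0.002]
wrist_force: [0.4, -0.7, -0.4]
opening: 0.497
```

```bash
python3 - <<'E'
from h import *
o=get_obs();print(o["eef_pos"],o["wrist_force"],o["time_s"])
c=shot("wrist","w3");shot("side","s3");crop("s3",180,180,180,160,4)
E
```

```text
[0.50195854 0.39496881 0.00290675] [ 0.42197583 -0.65641625 -0.42662835] 3.4
```

View pics/w3.png

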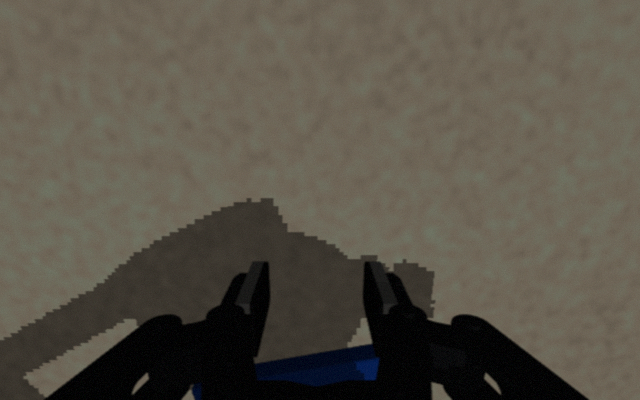

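View pics/s3_c180_180.png

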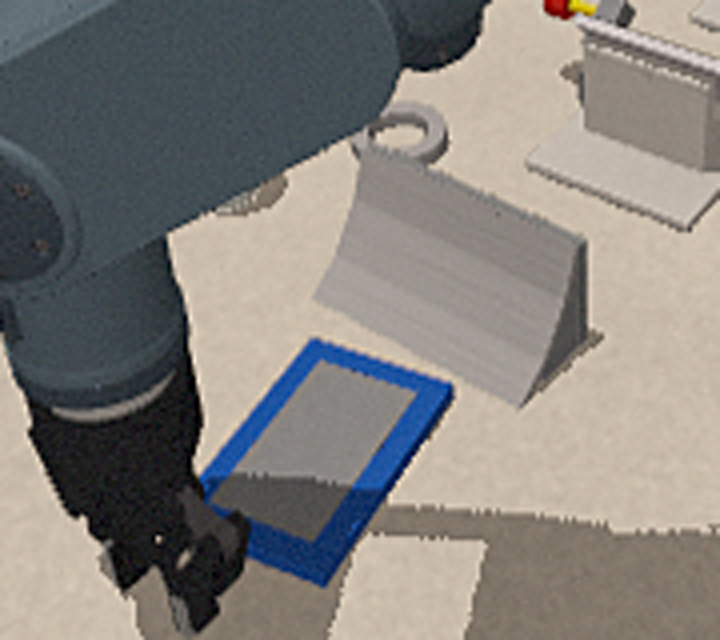

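Emit:
{"fn": "drive_tool", "kwargs": {"deltas": [[[0,0,-0.002],0],[[0,0,-0.002],0]]}}

```text
time_s: 3.7
eef_pos: [0.5057, 0.3964, 0.004]
eef_rot: [0.004, 0.707, 0.707, 0.006]
wrist_force: [0.3, -0.1, -0.1]
opening: 0.505
```

Emit:
{"fn": "drive_tool", "kwargs": {"deltas": [[[0,0,-0.002],0],[[0,0,0],0]]}}

```text
time_s: 3.9
eef_pos: [0.5073, 0.397, 0.0041]
eef_rot: [0.004, 0.707, 0.707, 0.008]
wrist_force: [-0.1, -1.1, -0.2]
opening: 0.501
```

Emit:
{"fn": "drive_tool", "kwargs": {"deltas": [[[0,0,-0.002],0]]}}

```text
time_s: 4.0
eef_pos: [0.5081, 0.3974, 0.0031]
eef_rot: [0.005, 0.707, 0.707, 0.009]
wrist_force: [0.8, -0.0, 0.7]
opening: 0.504
```

Emit:
{"fn": "drive_tool", "kwargs": {"deltas": [[[0,0,-0.002],0]]}}

```text
time_s: 4.1
eef_pos: [0.5083, 0.3975, 0.0013]
eef_rot: [0.005, 0.707, 0.707, 0.009]
wrist_force: [-0.5, -0.7, -0.4]
opening: 0.499
```

Emit:
{"fn": "drive_tool", "kwargs": {"deltas": [[[0,0,-0.002],0]]}}

```text
time_s: 4.2
eef_pos: [0.5084, 0.3976, -0.0007]
eef_rot: [0.005, 0.707, 0.707, 0.009]
wrist_force: [0.1, 0.2, 0.2]
opening: 0.497
```

Emit:
{"fn": "drive_tool", "kwargs": {"deltas": [[[-0.003,0,-0.002],0]]}}

```text
time_s: 4.3
eef_pos: [0.5078, 0.3976, -0.0013]
eef_rot: [0.006, 0.707, 0.707, 0.011]
wrist_force: [7.3, -4.9, 12.3]
opening: 0.506
```

Emit:
{"fn": "drive_tool", "kwargs": {"deltas": [[[-0.003,0,-0.0015],0]]}}

```text
time_s: 4.4
eef_pos: [0.5075, 0.3979, -0.0011]
eef_rot: [0.008, 0.707, 0.707, 0.013]
wrist_force: [4.7, -3.0, 6.0]
opening: 0.501
```

```bash
python3 - <<'E'
from h import *
o=get_obs();print(o["eef_pos"],o["wrist_force"],o["eef_rot"])
E
```

```text
[ 0.50750511  0.39787306 -0.00111363] [ 4.71748194 -3.01487389  6.03833969] [0.00760943 0.70724392 0.70680764 0.01308018]
```

Emit:
{"fn": "drive_tool", "kwargs": {"deltas": [[[-0.002,0,0.002],0],[[-0.001,-0.01,0.0005],0],[[0,-0.01,0],0],[[0,-0.01,0],0],[[0,-0.01,0],0],[[0,-0.01,0],0]]}}

```text
time_s: 5.0
eef_pos: [0.5038, 0.3453, 0.0013]
eef_rot: [0.007, 0.707, 0.707, 0.014]
wrist_force: [0.6, 3.9, -0.2]
opening: 0.495
```

```bash
python3 - <<'E'
from h import *
c=shot("side","s4");crop("s4",180,180,180,160,4)
E
```

```text
(no output)
```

View pics/s4_c180_180.png

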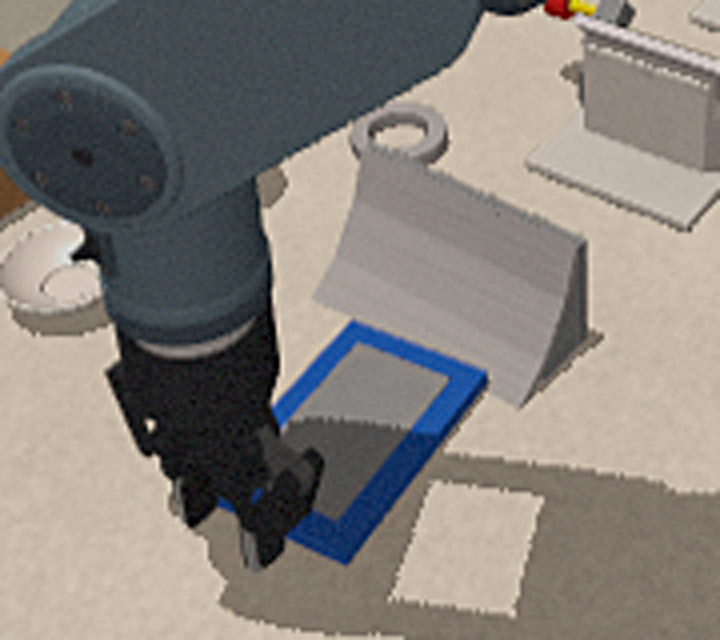

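Emit:
{"fn": "drive_tool", "kwargs": {"deltas": [[[0,-0.01,0],0],[[0,-0.01,0],0],[[0,-0.01,0],0],[[0,-0.01,0],0],[[0,-0.01,0],0],[[0,-0.01,0],0]]}}

```text
time_s: 5.65
eef_pos: [0.5025, 0.2818, 0.0005]
eef_rot: [0.005, 0.708, 0.706, 0.015]
wrist_force: [0.6, 8.2, -3.5]
opening: 0.5
```

```bash
python3 - <<'E'
from h import *
c=shot("side","s5");crop("s5",180,180,180,160,4)
E
```

```text
(no output)
```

View pics/s5_c180_180.png

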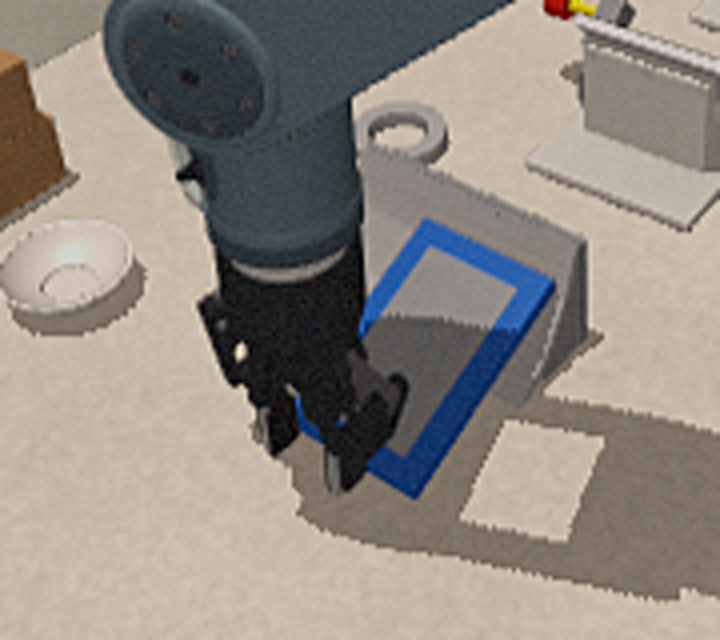

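Emit:
{"fn": "drive_tool", "kwargs": {"deltas": [[[0,-0.009,0.0003],0],[[0,-0.009,0.0003],0],[[0,-0.009,0],0],[[0,-0.009,0],0],[[0,-0.009,0],0],[[0,-0.007,0],0]]}}

```text
time_s: 6.3
eef_pos: [0.5007, 0.2236, -0.0]
eef_rot: [0.005, 0.708, 0.706, 0.012]
wrist_force: [0.6, 2.5, -2.2]
opening: 0.5
```

```bash
python3 - <<'E'
from h import *
c=shot("side","s6");crop("s6",180,150,180,160,4)
E
```

```text
(no output)
```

View pics/s6_c180_150.png

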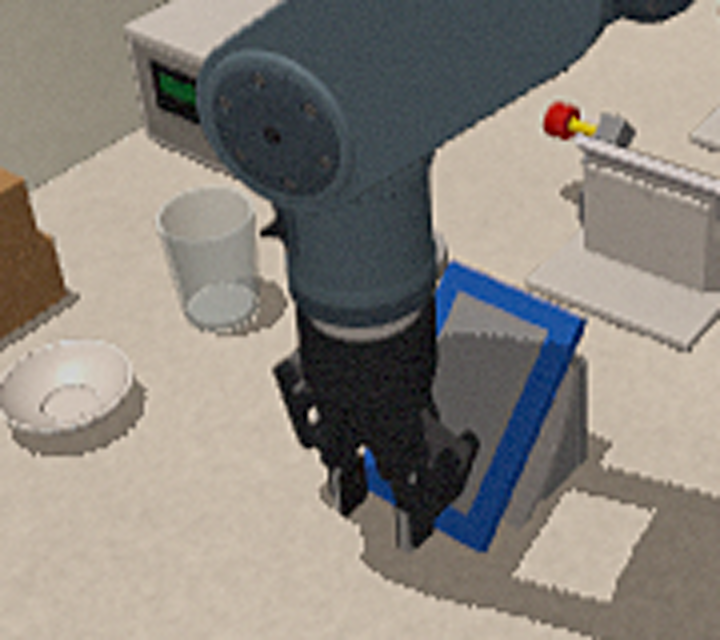

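Emit:
{"fn": "drive_tool", "kwargs": {"deltas": [[[0,-0.005,0.0003],0],[[0,-0.005,0.0003],0],[[0,-0.005,0],0],[[0,-0.004,0],0],[[0,0,0],0]]}}

```text
time_s: 6.85
eef_pos: [0.5008, 0.2019, 0.0007]
eef_rot: [0.005, 0.708, 0.706, 0.012]
wrist_force: [-0.0, 1.2, -0.5]
opening: 0.501
```

```bash
python3 - <<'E'
from h import *
c=shot("side","s7");crop("s7",220,150,160,150,4)
shot("top","t7");crop("t7",150,130,180,150,4)
E
```

```text
(no output)
```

View pics/s7_c220_150.png

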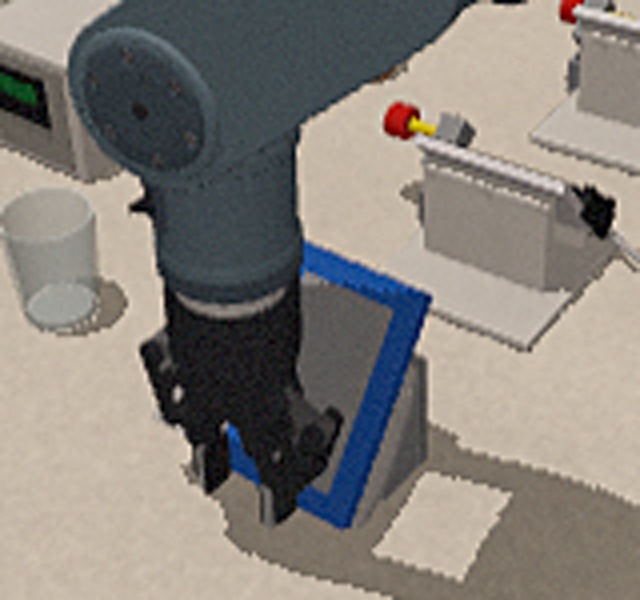

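View pics/t7_c150_130.png

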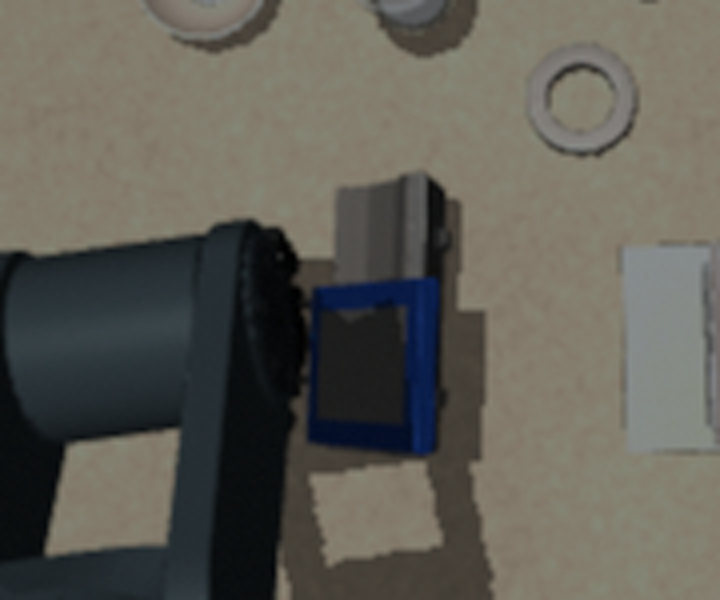

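Emit:
{"fn": "drive_tool", "kwargs": {"deltas": [[[0,0.015,0.002],0],[[0,0.03,0.005],0],[[0,0.03,0.02],0],[[0,0.01,0.04],0],[[0,0,0.05],0],[[0,0,0.05],0],[[0,-0.02,0.05],0],[[0,-0.02,0.03],0],[[0,-0.01,0.01],0],[[0,0,0],0]]}}

```text
time_s: 7.95
eef_pos: [0.496, 0.2494, 0.2652]
eef_rot: [0.006, 0.706, 0.708, 0.012]
wrist_force: [0.2, -0.3, -0.3]
opening: 0.505
```

```bash
python3 - <<'E'
from h import *
print(get_obs()["eef_rot"])
c=shot("wrist","w8"); shot("side","s8");crop("s8",220,150,160,150,4)
E
```

```text
[0.00581396 0.70594593 0.70813205 0.01247182]
```

View pics/w8.png

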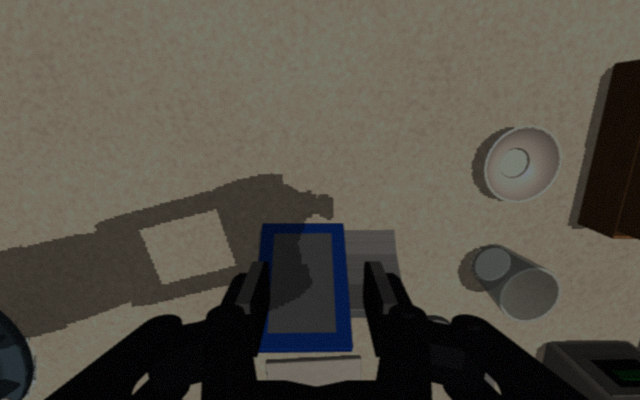

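View pics/s8_c220_150.png

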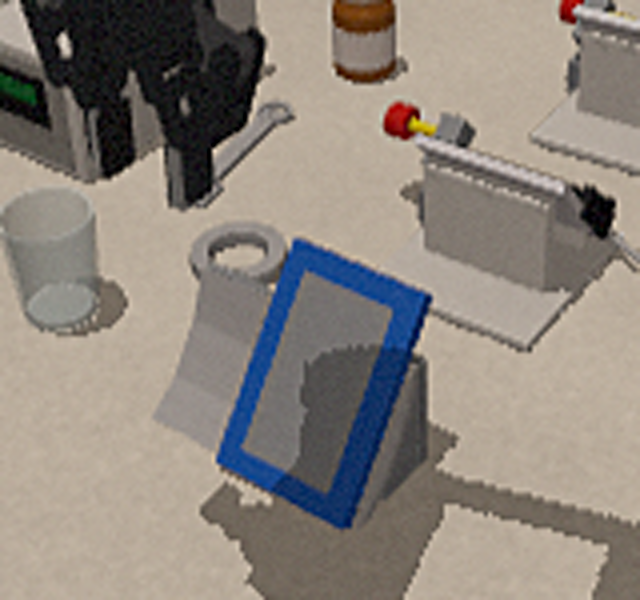

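```bash
python3 - <<'E'
from h import *
crop("w8",240,210,170,150,4.5);crop("s8",265,200,75,90,8)
E
```

View pics/w8_c240_210.png

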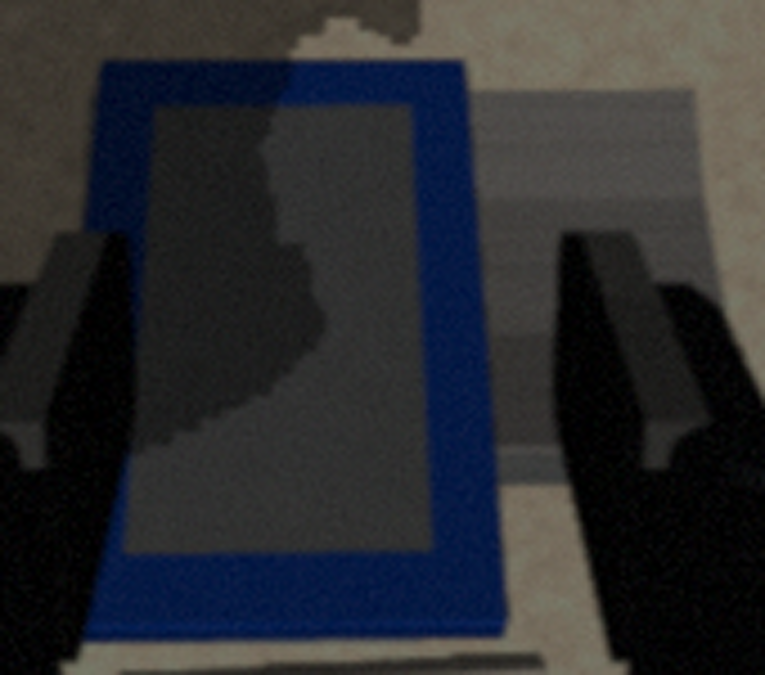

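View pics/s8_c265_200.png

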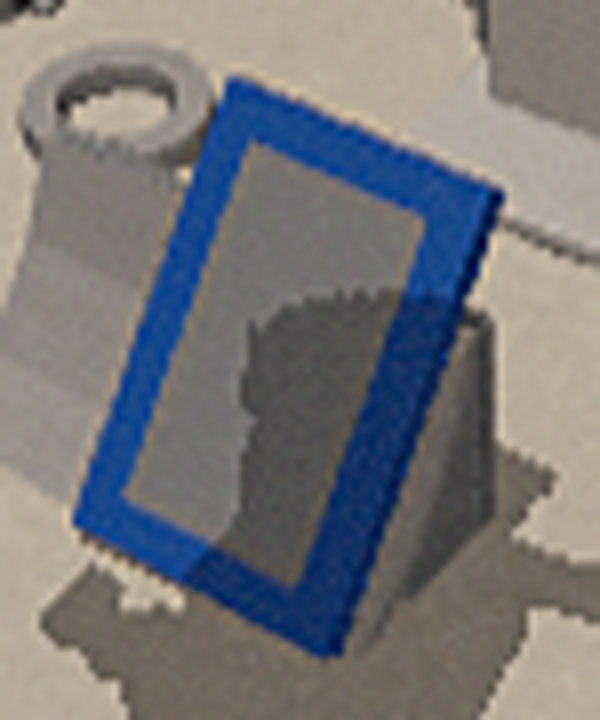

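```bash
python3 - <<'E'
from h import *
w,s=ld("w8"),ld("s8"); np.set_printoptions(suppress=True,precision=4)
W=lambda u,v:(240+u/4.5,210+v/4.5); S=lambda u,v:(265+u/8,200+v/8)
# local: a along X (width), b up along plate, back face. p: low mid of back face
obs=[(w,W(102,62),-.05,0),(w,W(463,62),.05,0),(w,W(503,620),.05,.15),(s,S(75,522),.05,0),(s,S(235,84),.05,.15),(s,S(485,200),-.05,.15),(s,S(325,652),-.05,0)]
def pts(p,a,b):
    c,sn=np.cos(p[3]),np.sin(p[3]); ex=np.array([c,sn,0]); n=np.array([sn,-c,0]) # push dir
    return p[:3]+a*ex+b*(np.cos(p[4])*n+np.array([0,0,np.sin(p[4])]))
f=lambda p:np.concatenate([proj(c,pts(p,a,b))[0]-uv for c,uv,a,b in obs])
r=least_squares(f,[.48,.19,.007,0,.94]);p=r.x;print(p,np.degrees(p[3:]));print(r.fun.reshape(-1,2).round(1).tolist())
for a in(-.05,.05):print("top",pts(p,a,.15),"low",pts(p,a,0))
E
```

```text
[ 0.4876  0.1865 -0.0002 -0.0088  0.938 ] [-0.5032 53.7432]
[[0.1, 0.1], [-0.1, 0.4], [-0.0, 0.1], [-0.4, 0.4], [-0.7, -0.6], [0.8, -0.6], [-0.3, 1.5]]
top [0.4368 0.0982 0.1207] low [ 0.4376  0.1869 -0.0002]
top [0.5368 0.0973 0.1207] low [ 0.5376  0.186  -0.0002]
```

Emit:
{"fn": "drive_tool", "kwargs": {"deltas": [[[0,-0.02,0],-0.145],[[0,-0.02,0],-0.145],[[0,-0.02,0],-0.145],[[0,-0.02,0],-0.145],[[0,-0.02,0],-0.145],[[0,-0.02,0],-0.145],[[0,-0.02,0],-0.145],[[0,-0.02,0],-0.145],[[0,0,0],-0.145],[[0,0,0],-0.145]], "gripper": 1}}

```text
time_s: 9.05
eef_pos: [0.4818, 0.0909, 0.2335]
eef_rot: [-0.003, 0.999, 0.039, -0.012]
wrist_force: [-0.6, 0.2, 0.0]
opening: 1.003
```

```bash
cat > st.py <<'E'
from h import *
o=get_obs();Q=rot(o["eef_rot"]);print("t",o["time_s"],"p",o["eef_pos"].round(4),"psi",round(float(np.arctan2(Q[1,1],Q[0,1])),4),"zax",Q[:,2].round(3),"F",o["wrist_force"].round(1),"op",round(o["opening"],3),"q6",o["q"][5].round(2))
E
python3 st.py
```

```text
t 9.05 p [0.4818 0.0909 0.2335] psi -1.4919 zax [-0.025  0.006 -1.   ] F [-0.6  0.2  0. ] op 1.003 q6 1.43
```

Emit:
{"fn": "drive_tool", "kwargs": {"deltas": [[[0.004,0,-0.01],-0.08],[[0.001,0,-0.02],0],[[0.001,0,-0.02],0],[[0,0,0],0]]}}

```text
time_s: 9.45
eef_pos: [0.4826, 0.0934, 0.1718]
eef_rot: [-0.005, 1.0, -0.005, -0.021]
wrist_force: [-0.3, -0.3, 0.3]
opening: 1.001
```

```bash
python3 st.py
```

```text
t 9.45 p [0.4826 0.0934 0.1718] psi -1.5801 zax [-0.042  0.01  -0.999] F [-0.3 -0.3  0.3] op 1.001 q6 1.52
```

Emit:
{"fn": "drive_tool", "kwargs": {"deltas": [[[0.005,-0.003,-0.01],0.0]]}}

```text
time_s: 9.55
eef_pos: [0.4874, 0.0911, 0.161]
eef_rot: [-0.005, 1.0, -0.004, -0.022]
wrist_force: [0.6, -1.3, -0.3]
opening: 0.996
```

```bash
python3 st.py
```

```text
t 9.55 p [0.4874 0.0911 0.161 ] psi -1.5791 zax [-0.043  0.01  -0.999] F [ 0.6 -1.3 -0.3] op 0.996 q6 1.52
```

Emit:
{"fn": "drive_tool", "kwargs": {"deltas": [[[0.0,0,-0.015],0.0]]}}

```text
time_s: 9.65
eef_pos: [0.4881, 0.0911, 0.1454]
eef_rot: [-0.005, 1.0, -0.004, -0.021]
wrist_force: [-0.2, 0.5, 1.1]
opening: 1.001
```

```bash
python3 st.py
```

```text
t 9.65 p [0.4881 0.0911 0.1454] psi -1.5788 zax [-0.043  0.01  -0.999] F [-0.2  0.5  1.1] op 1.001 q6 1.52
```

Emit:
{"fn": "drive_tool", "kwargs": {"deltas": [[[0.0,0,-0.012],0.0],[[0.0,0,-0.012],0.0],[[0.0,0,-0.012],0.0],[[0.0,0,-0.008],0.0],[[0.0,0,-0.003],0.0]]}}

```text
time_s: 10.15
eef_pos: [0.4875, 0.0913, 0.0929]
eef_rot: [-0.005, 1.0, -0.004, -0.023]
wrist_force: [0.0, 0.7, -0.4]
opening: 1.0
```

```bash
python3 st.py;python3 - <<'E'
from h import *
shot("side","s9");crop("s9",220,120,160,160,4);shot("wrist","w9")
E
```

```text
t 10.15 p [0.4875 0.0913 0.0929] psi -1.5786 zax [-0.046  0.01  -0.999] F [ 0.   0.7 -0.4] op 1.0 q6 1.51
```

View pics/s9_c220_120.png

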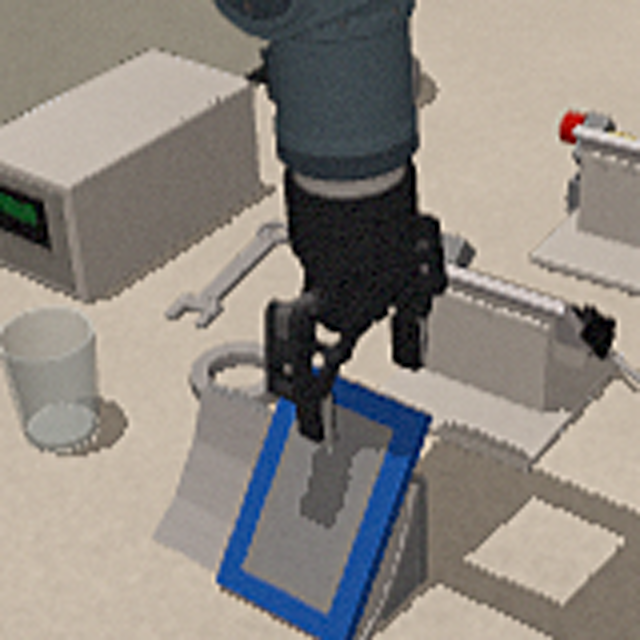

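View pics/w9.png

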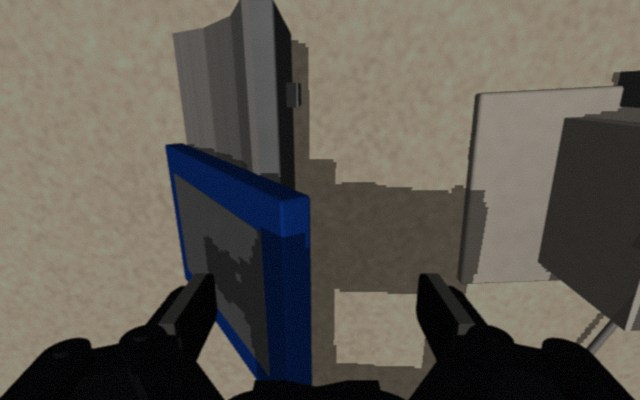

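Emit:
{"fn": "drive_tool", "kwargs": {"deltas": [[[0.0,0.006,0.0],0.0],[[0.0,0.006,0.0],0.0],[[0.0,0.001,0.0],0.0],[[0.0,0,0],0.0]], "gripper": 0.42}}

```text
time_s: 10.65
eef_pos: [0.4891, 0.1064, 0.0955]
eef_rot: [-0.006, 1.0, -0.004, -0.021]
wrist_force: [-0.6, 2.6, 1.9]
opening: 0.421
```

```bash
python3 st.py;python3 - <<'E'
from h import *
shot("side","s10");crop("s10",220,120,160,160,4);shot("wrist","w10")
E
```

```text
t 10.65 p [0.4891 0.1064 0.0955] psi -1.5788 zax [-0.042  0.012 -0.999] F [-0.6  2.6  1.9] op 0.421 q6 1.54
```

View pics/w10.png

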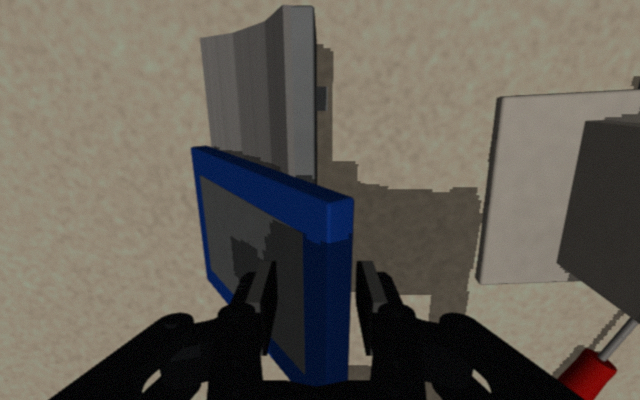

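Emit:
{"fn": "drive_tool", "kwargs": {"deltas": [[[0.0,0.004,0.003],0.0],[[0.0,0.005,0.003],0.0],[[0.0,0.006,0.003],0.0],[[0.0,0.006,0.003],0.0]], "gripper": 0.34}}

```text
time_s: 11.15
eef_pos: [0.4898, 0.1275, 0.109]
eef_rot: [-0.005, 1.0, -0.004, -0.02]
wrist_force: [-0.7, -1.3, 0.5]
opening: 0.341
```

```bash
python3 st.py;python3 - <<'E'
from h import *
shot("side","s11");crop("s11",220,120,160,160,4);shot("wrist","w11")
E
```

```text
t 11.15 p [0.4898 0.1275 0.109 ] psi -1.579 zax [-0.04   0.01  -0.999] F [-0.7 -1.3  0.5] op 0.341 q6 1.59
```

View pics/w11.png

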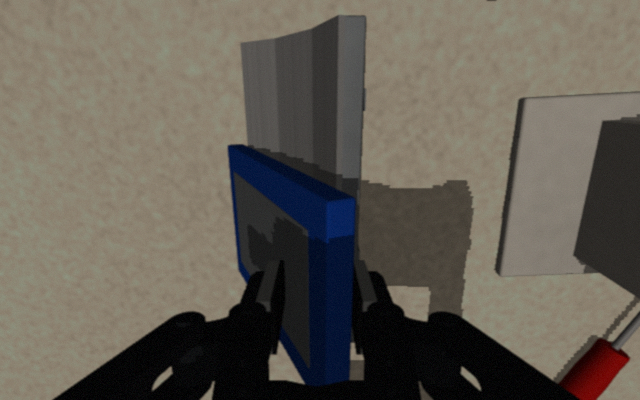

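View pics/s11_c220_120.png

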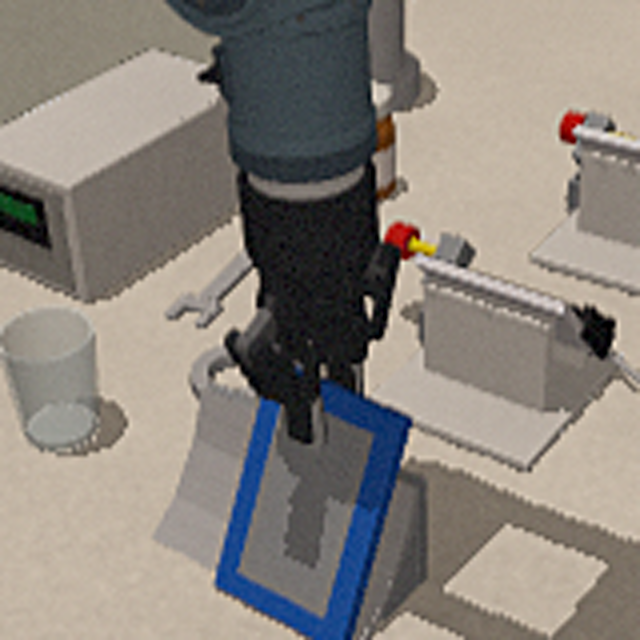

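Emit:
{"fn": "drive_tool", "kwargs": {"deltas": [[[0.0,0.006,0.002],0.0],[[0.0,0.006,0.002],0.0],[[0.0,0.006,0.002],0.0],[[0.0,0.006,0.001],0.0]], "gripper": 0.28}}

```text
time_s: 11.65
eef_pos: [0.4899, 0.1534, 0.1165]
eef_rot: [-0.005, 1.0, -0.004, -0.02]
wrist_force: [-0.2, -0.2, 0.1]
opening: 0.279
```

Emit:
{"fn": "drive_tool", "kwargs": {"deltas": [[[0.0,0.006,0.001],0.0],[[0.0,0.006,0.001],0.0],[[0.0,0.006,0.001],0.0],[[0.0,0.004,0.001],0.0]], "gripper": 0.23}}

```text
time_s: 12.05
eef_pos: [0.4895, 0.1781, 0.1204]
eef_rot: [-0.005, 1.0, -0.004, -0.02]
wrist_force: [-0.0, 0.2, 0.1]
opening: 0.226
```

```bash
python3 st.py;python3 - <<'E'
from h import *
shot("side","s12");crop("s12",220,120,160,160,4);shot("wrist","w12")
E
```

```text
t 12.05 p [0.4895 0.1781 0.1204] psi -1.5783 zax [-0.041  0.011 -0.999] F [-0.   0.2  0.1] op 0.226 q6 1.68
```

View pics/w12.png

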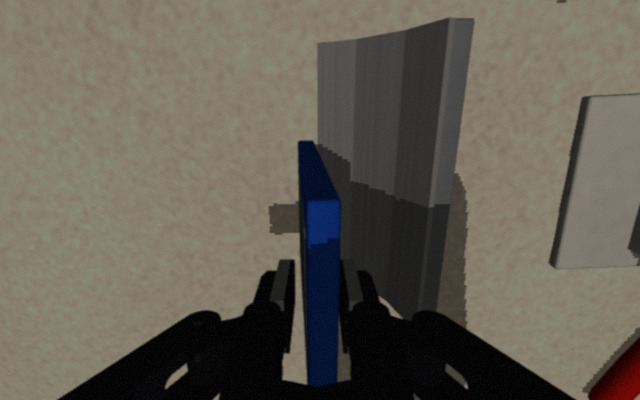

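View pics/s12_c220_120.png

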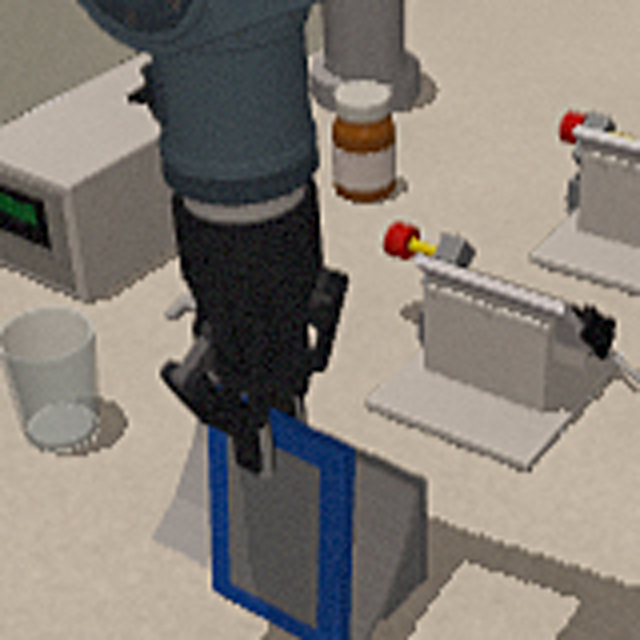

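Emit:
{"fn": "drive_tool", "kwargs": {"deltas": [[[0.0,0.004,0.0],0.0],[[0.0,0.001,0],0.0],[[0.0,0,0],0.0],[[0.0,0,0],0.0],[[0.0,0,0],0.0]], "gripper": 0}}

```text
time_s: 12.65
eef_pos: [0.4898, 0.1832, 0.1207]
eef_rot: [-0.006, 1.0, -0.004, -0.02]
wrist_force: [0.1, 1.7, 0.4]
opening: 0.128
```

```bash
python3 st.py
```

```text
t 12.65 p [0.4898 0.1832 0.1207] psi -1.5783 zax [-0.04   0.011 -0.999] F [0.1 1.7 0.4] op 0.128 q6 1.69
```

Emit:
{"fn": "drive_tool", "kwargs": {"deltas": [[[0.0,0.002,0.005],0.0],[[0.0,0.003,0.012],0],[[0.0,0.002,0.02],0.0],[[0.0,0,0.025],0.0],[[0.0,0,0.025],0.0],[[0.0,0,0.025],0.0],[[0.0,0,0.02],0.0],[[0.0,0,0.01],0.0],[[0.0,0,0.004],0.0]]}}

```text
time_s: 13.55
eef_pos: [0.4856, 0.191, 0.274]
eef_rot: [-0.005, 1.0, -0.004, -0.023]
wrist_force: [0.7, -0.5, -3.7]
opening: 0.128
```

```bash
python3 st.py
```

```text
t 13.55 p [0.4856 0.191  0.274 ] psi -1.5787 zax [-0.046  0.01  -0.999] F [ 0.7 -0.5 -3.7] op 0.128 q6 1.71
```

Emit:
{"fn": "drive_tool", "kwargs": {"deltas": [[[0.0,-0.006,0.001],0.01],[[0.001,-0.015,0.001],0.015],[[0.002,-0.025,0.001],0.015],[[0.002,-0.03,0.001],0.015],[[0.002,-0.03,0.001],0.0],[[0.002,-0.03,0.001],0.0],[[0.002,-0.03,0.001],0.0],[[0.002,-0.03,0.001],0.0],[[0.002,-0.025,0.001],0.0],[[0.002,-0.02,0.0],0.0]]}}

```text
time_s: 14.55
eef_pos: [0.495, -0.0587, 0.272]
eef_rot: [-0.006, 0.999, 0.03, -0.033]
wrist_force: [0.3, -0.1, -2.8]
opening: 0.128
```

```bash
python3 st.py
```

```text
t 14.55 p [ 0.495  -0.0587  0.272 ] psi -1.512 zax [-0.066  0.01  -0.998] F [ 0.3 -0.1 -2.8] op 0.128 q6 1.17
```

Emit:
{"fn": "drive_tool", "kwargs": {"deltas": [[[0.003,-0.018,0.0],-0.005],[[0.003,-0.018,0.0],-0.005],[[0.003,-0.015,0.0],0],[[0.002,-0.01,0.0],0],[[0.001,-0.005,0.0],0.0],[[0.0,-0.002,0.0],0.0]]}}

```text
time_s: 15.15
eef_pos: [0.5037, -0.1326, 0.2655]
eef_rot: [-0.009, 0.999, 0.023, -0.038]
wrist_force: [0.5, -0.0, -2.9]
opening: 0.128
```

```bash
python3 st.py;python3 - <<'E'
from h import *
shot("wrist","w13");shot("side","s13");crop("s13",280,60,160,160,4);shot("top","t13");crop("t13",260,130,160,140,4)
E
```

```text
t 15.15 p [ 0.5037 -0.1326  0.2655] psi -1.5251 zax [-0.077  0.015 -0.997] F [ 0.5 -0.  -2.9] op 0.128 q6 1.05
```

View pics/w13.png

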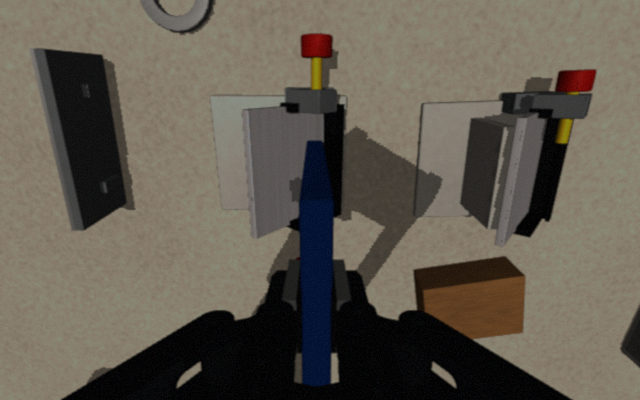

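View pics/s13_c280_60.png

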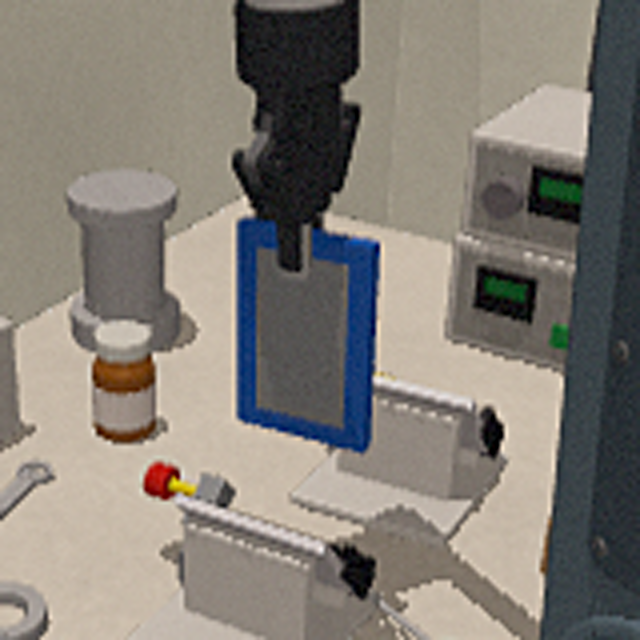

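View pics/t13_c260_130.png

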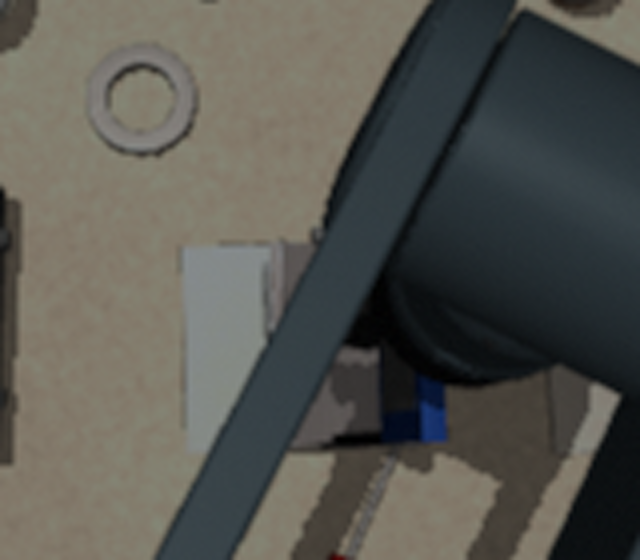

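```bash
python3 - <<'E'
from h import *
crop("w13",200,20,170,225,3.5);crop("s13",330,100,60,80,9)
E
```

```text
(no output)
```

View pics/w13_c200_20.png

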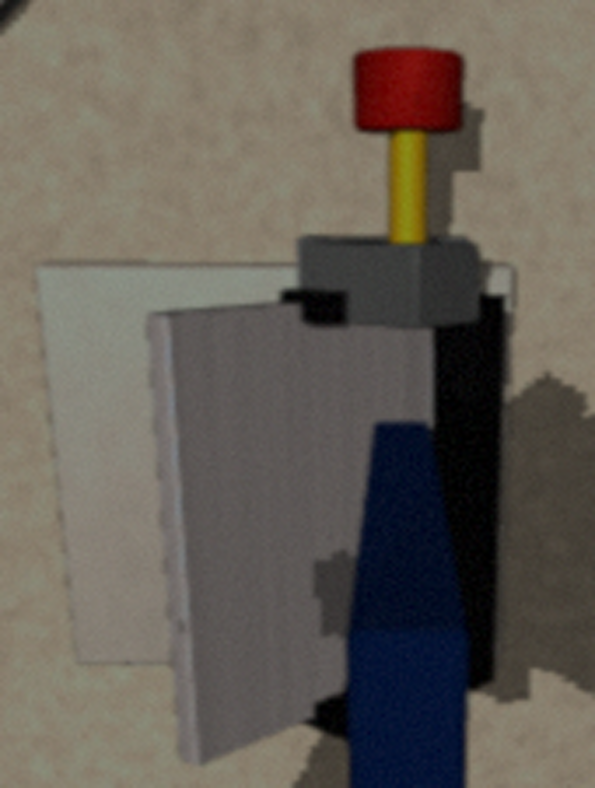

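View pics/s13_c330_100.png

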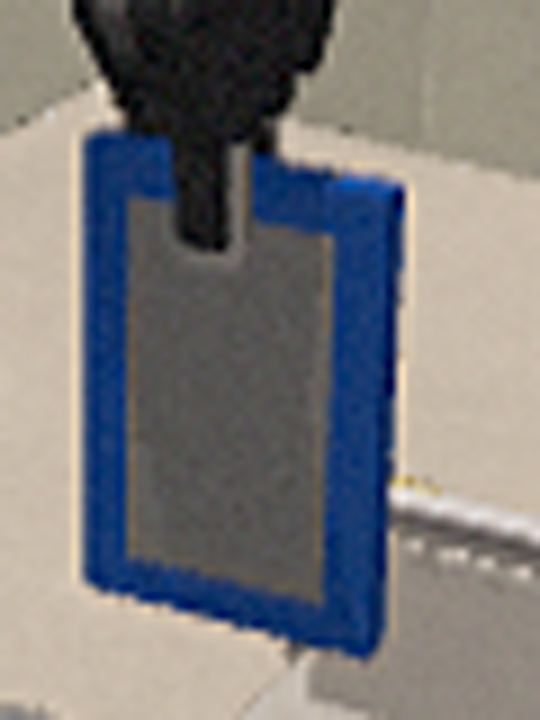

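```bash
python3 - <<'E'
from fit import *
np.set_printoptions(suppress=True,precision=4)
w1,w2,w,s=[ld(k) for k in("w1","w2","w13","s13")]
A=(-.0143,-.06,.1046);B=(-.0143,.06,.1046);C=(-.075,-.067,.006);D=(-.075,.067,.006)
n=[(w,(248,110),B),(w,(258,237.1),A),(w,(210.9,95.7),D),(w,(222,209.1),C)]
p,r=fit(n,(.5,-.09,-1.52));print("dockA w13",p);print(r.round(1).tolist())
K=n+[(w1,(297,60),A),(w1,(414.25,58.75),B),(w2,(261.25,293),A),(w2,(355.5,290.5),B),(w1,(295.5,16),C),(w1,(402.75,15.25),D),(w2,(263,221.25),C),(w2,(352.75,218.75),D)]
p,r=fit(K,(.5,-.09,-1.52));print("dockA all",p);print(r.round(1).tolist())
kp=lambda l:np.array([p[0]+np.cos(p[2])*l[0]-np.sin(p[2])*l[1],p[1]+np.sin(p[2])*l[0]+np.cos(p[2])*l[1],l[2]])
print("knob x",kp((.043,.12,.068)), "proj",proj(w,kp((.043,.12,.068))))
ob=[(w,(299.4,200.6),(.05,0,.075)),(w,(333.4,200),(.05,-.012,.075)),(w,(307.1,141.1),(.05,0,-.075)),(w,(322.9,141.1),(.05,-.012,-.075)),
(s,(339.4,115),(.05,0,.075)),(s,(373.1,120.6),(-.05,0,.075)),(s,(339.8,164.4),(.05,0,-.075)),(s,(370.9,172.8),(-.05,0,-.075))]
f=lambda v,o=ob:np.concatenate([proj(c,v[:3]+R.from_rotvec(v[3:]).apply(l))[0]-uv for c,uv,l in o])
q=least_squares(f,[.5,-.13,.22,0,0,0]);v=q.x;print("plate",v,q.fun.reshape(-1,2).round(1).tolist())
def dock(P): d=P-p[:3];c,sn=np.cos(p[2]),np.sin(p[2]);return np.array([c*d[0]+sn*d[1],-sn*d[0]+c*d[1],P[2]])
for l in [(0,-.006,-.075),(0,-.006,.075),(0,-.006,0)]: P=v[:3]+R.from_rotvec(v[3:]).apply(l);print(l,P,"dock",dock(P)*1000)
E
```

```text
dockA w13 [ 0.5031 -0.0868 -1.5208 -0.0018]
[[-0.1, -0.4], [-0.6, 1.5], [-0.3, -0.7], [1.2, -0.4]]
dockA all [ 0.504  -0.0864 -1.5246 -0.001 ]
[[-0.5, -1.5], [-1.4, 1.0], [-0.7, -1.8], [0.4, -1.1], [-1.2, 0.5], [0.4, 0.6], [-1.8, -0.3], [0.4, -0.4], [-1.7, 1.3], [-0.1, 0.8], [-1.1, 0.2], [0.6, -0.0]]
knob x [ 0.6258 -0.1238  0.068 ] proj [[316.7984  32.7054]]
plate [ 0.4986 -0.1271  0.2191  0.0235  0.0424  0.0778] [[-0.7, 0.3], [0.8, -0.2], [0.0, 0.4], [0.2, -0.1], [-1.1, -0.1], [-0.1, 0.3], [-1.0, 0.8], [-0.0, 0.1]]
(0, -0.006, -0.075) [ 0.4959 -0.1314  0.1441] dock [ 44.6134 -10.1976 144.0815]
(0, -0.006, 0.075) [ 0.5023 -0.1347  0.2939] dock [ 48.1882  -3.8701 293.9053]
(0, -0.006, 0) [ 0.4991 -0.1331  0.219 ] dock [ 46.4008  -7.0339 218.9934]
```

Emit:
{"fn": "drive_tool", "kwargs": {"deltas": [[[0.005,-0.002,0.0],-0.01],[[0.003,-0.001,0.0],-0.01],[[0.002,-0.001,0.0],0]]}}

```text
time_s: 15.6
eef_pos: [0.5147, -0.1345, 0.2664]
eef_rot: [-0.009, 0.999, 0.014, -0.038]
wrist_force: [0.8, -0.1, -2.6]
opening: 0.129
```

```bash
python3 st.py
```

```text
t 15.6 p [ 0.5147 -0.1345  0.2664] psi -1.544 zax [-0.075  0.017 -0.997] F [ 0.8 -0.1 -2.6] op 0.129 q6 1.08
```

Emit:
{"fn": "drive_tool", "kwargs": {"deltas": [[[0.0,-0.001,-0.008],0.0],[[0.0,-0.001,-0.013],0],[[0.0,0,-0.014],0],[[0.0,0,-0.014],0],[[0.0,0,-0.014],0],[[0.0,0,-0.01],0],[[0.0,0,-0.006],0],[[0.0,0,-0.002],0]]}}

```text
time_s: 16.4
eef_pos: [0.5128, -0.1354, 0.1755]
eef_rot: [-0.01, 0.999, 0.014, -0.04]
wrist_force: [0.2, -0.8, -2.4]
opening: 0.129
```

```bash
python3 st.py; python3 - <<'E'
from h import *
shot("wrist","w14");shot("side","s14");crop("w14",180,0,260,260,3);crop("s14",300,100,100,100,7)
E
```

```text
t 16.4 p [ 0.5128 -0.1354  0.1755] psi -1.5436 zax [-0.08   0.019 -0.997] F [ 0.2 -0.8 -2.4] op 0.129 q6 1.08
```

View pics/w14_c180_0.png

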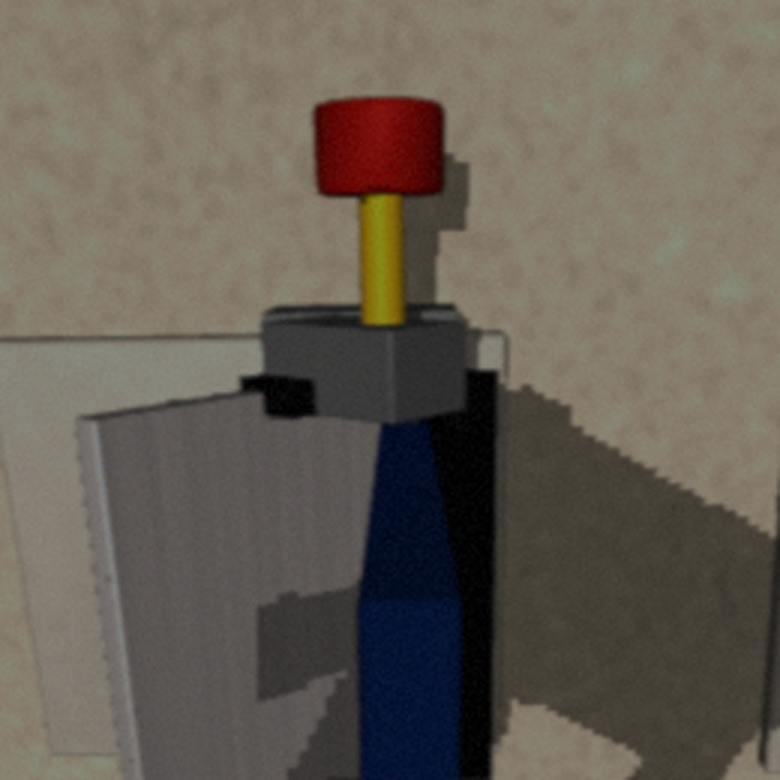

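View pics/s14_c300_100.png

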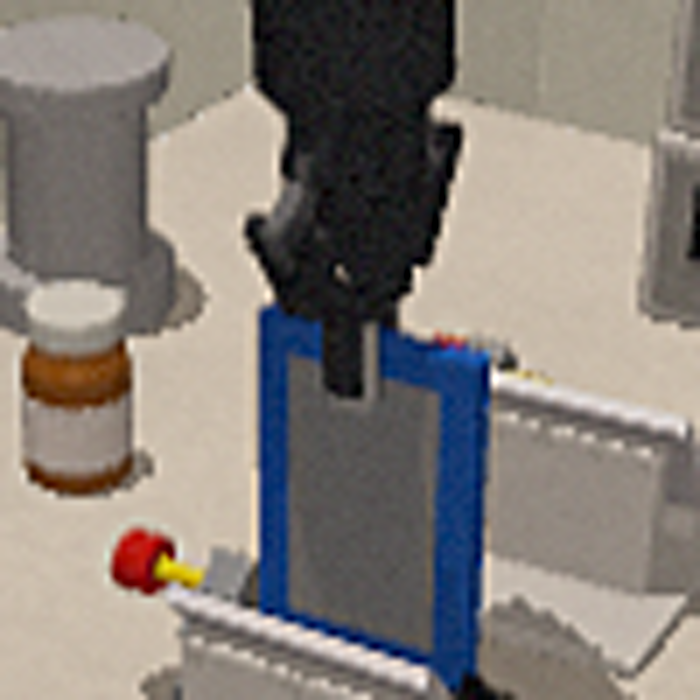

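Emit:
{"fn": "drive_tool", "kwargs": {"deltas": [[[0.0,0,-0.005],0.0],[[0.0,0,-0.005],0]]}}

```text
time_s: 16.7
eef_pos: [0.5145, -0.1362, 0.1677]
eef_rot: [-0.009, 0.999, 0.014, -0.038]
wrist_force: [0.5, -0.7, -3.0]
opening: 0.131
```

```bash
python3 st.py
```

```text
t 16.7 p [ 0.5145 -0.1362  0.1677] psi -1.5433 zax [-0.075  0.017 -0.997] F [ 0.5 -0.7 -3. ] op 0.131 q6 1.08
```

Emit:
{"fn": "drive_tool", "kwargs": {"deltas": [[[0.0,0,-0.003],0.0],[[0.0,0,-0.002],0]]}}

```text
time_s: 16.9
eef_pos: [0.5147, -0.1363, 0.1624]
eef_rot: [-0.009, 0.999, 0.014, -0.037]
wrist_force: [-0.3, 0.4, -2.5]
opening: 0.132
```

```bash
python3 st.py
```

```text
t 16.9 p [ 0.5147 -0.1363  0.1624] psi -1.5433 zax [-0.075  0.016 -0.997] F [-0.3  0.4 -2.5] op 0.132 q6 1.08
```

Emit:
{"fn": "drive_tool", "kwargs": {"deltas": [[[0.0,0,-0.002],0.0],[[0.0,0,-0.002],0]]}}

```text
time_s: 17.1
eef_pos: [0.5149, -0.1365, 0.1584]
eef_rot: [-0.008, 0.999, 0.014, -0.037]
wrist_force: [-0.4, -0.8, 0.7]
opening: 0.131
```

Emit:
{"fn": "drive_tool", "kwargs": {"deltas": [[[0.0,0,-0.002],0.0]]}}

```text
time_s: 17.2
eef_pos: [0.5152, -0.1372, 0.157]
eef_rot: [-0.008, 0.999, 0.014, -0.037]
wrist_force: [-2.5, -2.7, 6.0]
opening: 0.129
```

Emit:
{"fn": "drive_tool", "kwargs": {"deltas": [[[0.0,0,-0.002],0.0]]}}

```text
time_s: 17.3
eef_pos: [0.5154, -0.1379, 0.1561]
eef_rot: [-0.007, 0.999, 0.014, -0.036]
wrist_force: [-4.0, -1.2, 6.9]
opening: 0.13
```

```bash
python3 st.py
```

```text
t 17.3 p [ 0.5154 -0.1379  0.1561] psi -1.5431 zax [-0.073  0.013 -0.997] F [-4.  -1.2  6.9] op 0.13 q6 1.08
```

Emit:
{"fn": "drive_tool", "kwargs": {"deltas": [[[0.0,0.002,0.0],0.0],[[0.0,0.004,0],0.0],[[0.0,0.004,0],0],[[0.0,0.004,0],0]], "gripper": 0.2}}

```text
time_s: 17.7
eef_pos: [0.5162, -0.1232, 0.1568]
eef_rot: [-0.007, 0.999, 0.014, -0.035]
wrist_force: [0.3, -0.1, -0.1]
opening: 0.197
```

```bash
python3 st.py; python3 - <<'E'
from h import *
shot("wrist","w15");shot("side","s15");crop("w15",180,0,260,260,3);crop("s15",300,100,100,100,7)
E
```

```text
t 17.7 p [ 0.5162 -0.1232  0.1568] psi -1.5439 zax [-0.071  0.013 -0.997] F [ 0.3 -0.1 -0.1] op 0.197 q6 1.1
```

View pics/w15.png

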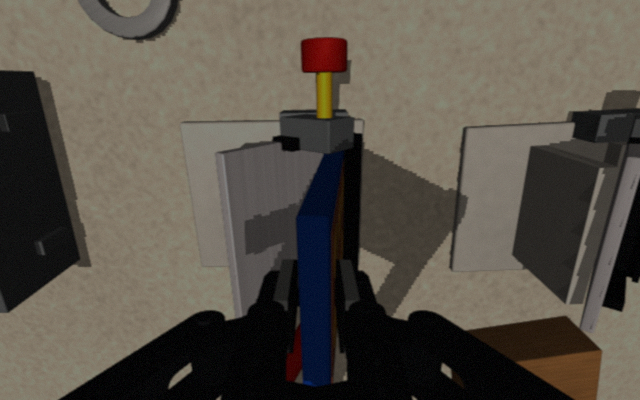

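View pics/s15_c300_100.png

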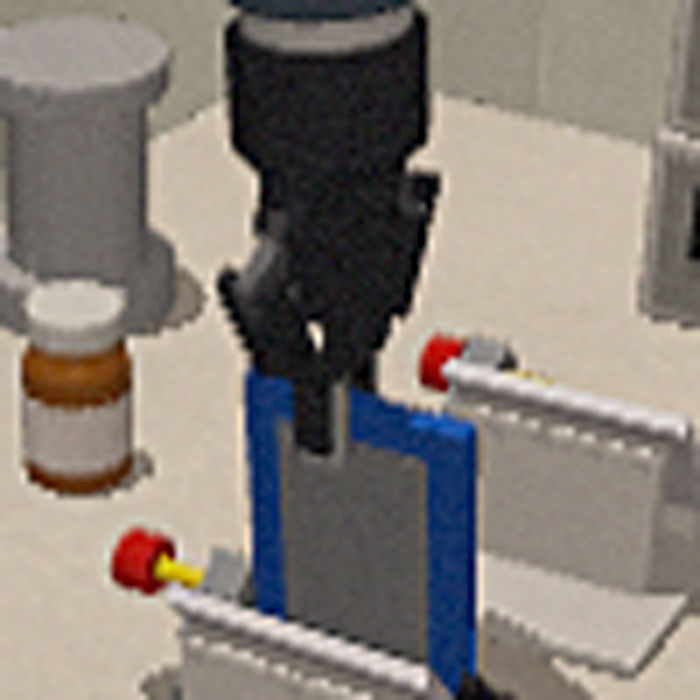

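Emit:
{"fn": "drive_tool", "kwargs": {"deltas": [[[0.0,0.006,-0.001],0.0],[[0.0,0.007,-0.001],0.0],[[0.0,0.007,-0.002],0],[[0.0,0.006,-0.002],0]], "gripper": 0.27}}

```text
time_s: 18.2
eef_pos: [0.5161, -0.0949, 0.1503]
eef_rot: [-0.007, 0.999, 0.014, -0.035]
wrist_force: [-0.5, -0.5, -0.5]
opening: 0.271
```

Emit:
{"fn": "drive_tool", "kwargs": {"deltas": [[[0.0,0.006,-0.002],0.0],[[0.0,0.006,-0.003],0.0],[[0.0,0.006,-0.003],0],[[0.0,0.005,-0.003],0]], "gripper": 0.36}}

```text
time_s: 18.6
eef_pos: [0.5158, -0.069, 0.138]
eef_rot: [-0.008, 0.999, 0.014, -0.036]
wrist_force: [-0.4, -0.2, 0.7]
opening: 0.359
```

```bash
python3 st.py; python3 - <<'E'
from h import *
shot("wrist","w16");shot("side","s16");crop("s16",300,100,100,100,7)
E
```

```text
t 18.6 p [ 0.5158 -0.069   0.138 ] psi -1.5429 zax [-0.072  0.014 -0.997] F [-0.4 -0.2  0.7] op 0.359 q6 1.19
```

View pics/w16.png

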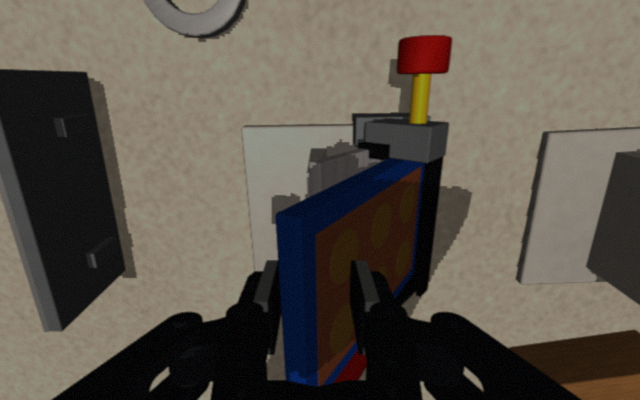

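View pics/s16_c300_100.png

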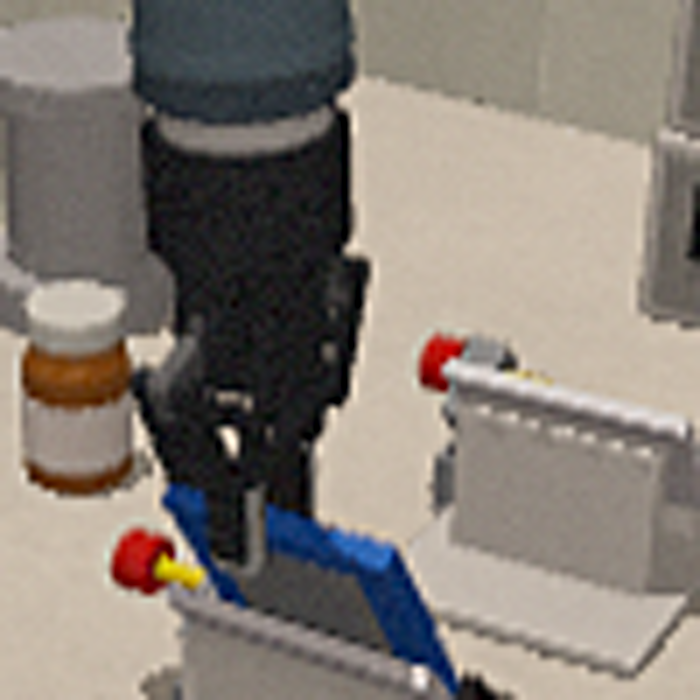

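Emit:
{"fn": "drive_tool", "kwargs": {"deltas": [[[0.0,0.006,-0.003],0.0],[[0.0,0.006,-0.003],0.0],[[0.0,0.005,-0.003],0],[[0.0,0.004,-0.003],0],[[0.0,0.003,-0.002],0]], "gripper": 0.48}}

```text
time_s: 19.2
eef_pos: [0.5165, -0.0454, 0.1245]
eef_rot: [-0.005, 0.999, 0.014, -0.035]
wrist_force: [-8.4, -12.4, 18.6]
opening: 0.482
```

```bash
python3 st.py; python3 - <<'E'
from h import *
shot("wrist","w17");shot("side","s17");crop("s17",300,100,100,100,7)
E
```

```text
t 19.2 p [ 0.5165 -0.0454  0.1245] psi -1.5426 zax [-0.07   0.01  -0.997] F [ -8.4 -12.4  18.6] op 0.482 q6 1.24
```

View pics/w17.png

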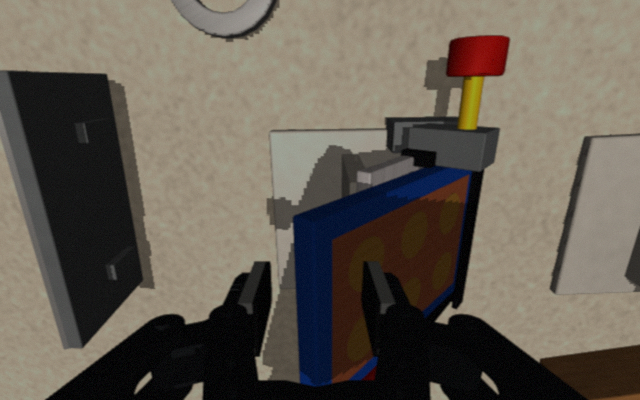

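View pics/s17_c300_100.png

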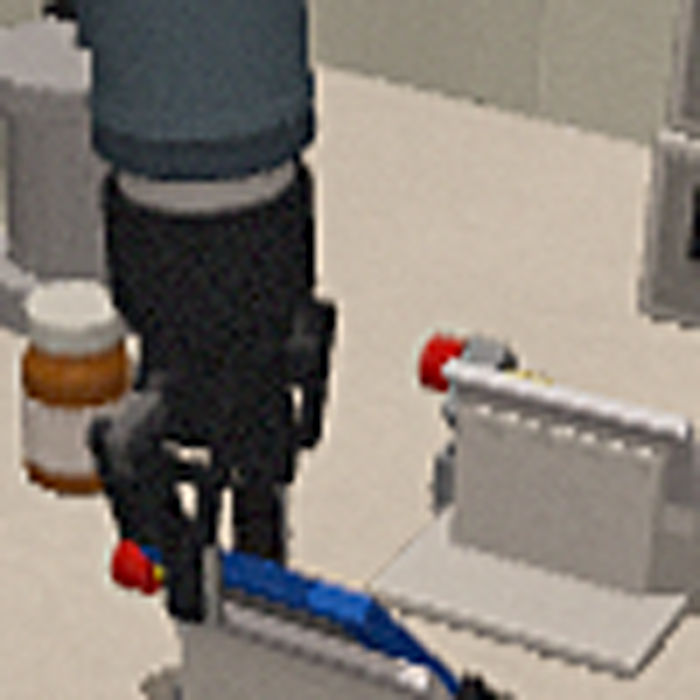

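Emit:
{"fn": "drive_tool", "kwargs": {"deltas": [[[0.0,-0.006,0.004],0.0],[[0.0,-0.005,0.006],0.0],[[0.0,-0.002,0.015],0],[[0.0,0.0,0.025],0],[[0.0,0.0,0.035],0],[[0.0,0.0,0.04],0],[[0.0,0.0,0.03],0],[[0.0,0.0,0.01],0]], "gripper": 0.62}}

```text
time_s: 20.1
eef_pos: [0.5139, -0.0599, 0.2946]
eef_rot: [-0.007, 0.999, 0.013, -0.037]
wrist_force: [-0.4, -0.9, 0.4]
opening: 0.619
```

```bash
python3 st.py; python3 - <<'E'
from h import *
shot("wrist","w18");shot("side","s18");crop("s18",280,150,110,90,7)
E
```

```text
t 20.1 p [ 0.5139 -0.0599  0.2946] psi -1.5445 zax [-0.075  0.012 -0.997] F [-0.4 -0.9  0.4] op 0.619 q6 1.21
```

View pics/w18.png

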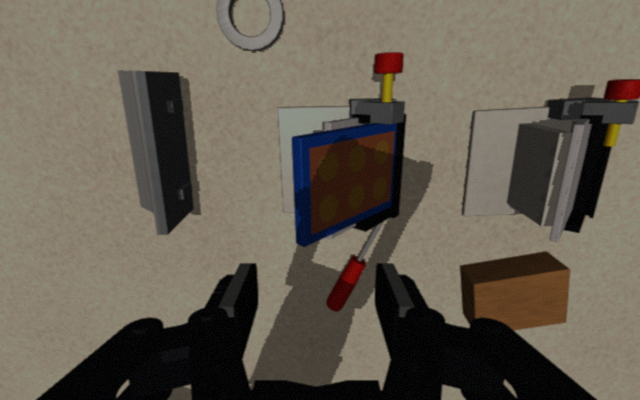

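View pics/s18_c280_150.png

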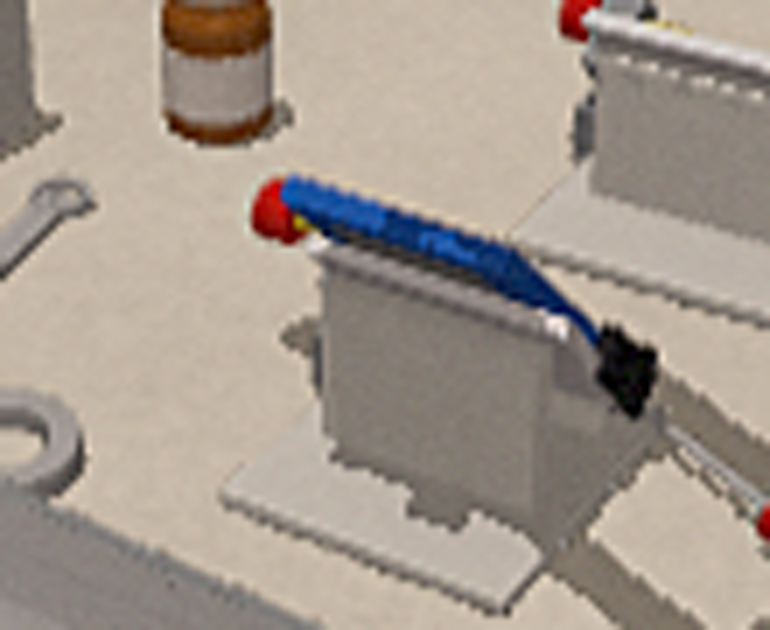

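```bash
python3 - <<'E'
from h import *
w=ld("w18"); p=np.array([.504,-.0864,-1.5246])
c,s=np.cos(p[2]),np.sin(p[2]); D=lambda l:np.array([p[0]+c*l[0]-s*l[1],p[1]+s*l[0]+c*l[1],l[2]])
u=np.array([-.643,0,.766]);n=np.array([.766,0,.643]);o=np.array([.05,0,.028])
P=[D(o+u*b+n*.012+np.array([0,a,0])) for b in(0,.15) for a in(-.05,.05)]
print("seated outer corners (low-,low+,top-,top+)",proj(w,P).round(1).tolist())
crop("w18",280,90,130,165,4.5)
E
```

```text
seated outer corners (low-,low+,top-,top+) [[389.7, 206.0], [395.1, 121.9], [307.4, 251.1], [303.9, 141.4]]
```

View pics/w18_c280_90.png

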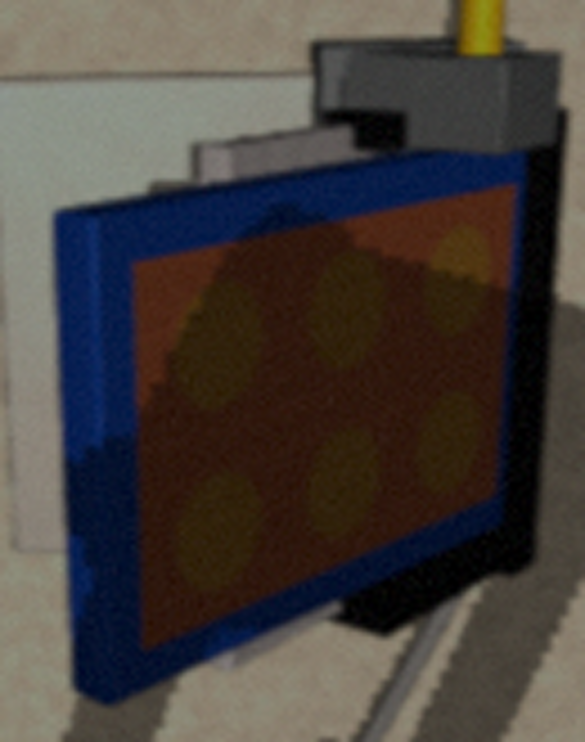

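```bash
cat > pf.py <<'E'
from h import *
p=np.array([.504,-.0864,-1.5246]);c,s=np.cos(p[2]),np.sin(p[2]);M=np.array([[c,-s,0],[s,c,0],[0,0,1]])
u=np.array([-.643,0,.766]);n=np.array([.766,0,.643]);y=np.array([0,1,0]);S=np.array([50-48.2*2+48.2,0,0])
def pose(ob):
    # dock frame, local (a along y, b along slope, h along outer normal) about plate middle; small rotation v[3:]
    seat=np.array([.0501,0,.028])+.075*u+.006*n
    def P(v,l): return np.array([p[0],p[1],0])+M@(seat+v[:3]+R.from_rotvec(v[3:]).apply(l[0]*y+l[1]*u+l[2]*n))
    f=lambda v:np.concatenate([proj(cam,P(v,l))[0]-uv for cam,uv,l in ob])
    r=least_squares(f,np.zeros(6));v=r.x
    print("offset from seat mm",(v[:3]*1000).round(1),"rot deg: lean(about y)",np.degrees(v[4]).round(2),"inplane",np.degrees(v[3:]@n).round(2),"twist",np.degrees(v[3:]@u).round(2));print(r.fun.reshape(-1,2).round(1).tolist())
E
python3 - <<'E'
from pf import *
w=ld("w18");W=lambda a,b:(280+a/4.5,90+b/4.5);o,b=.006,-.006
ob=[(w,W(110,703),(-.05,.075,o)),(w,W(97,215),(.05,.075,o)),(w,W(505,522),(-.05,-.075,o)),(w,W(57,213),(.05,.075,b)),(w,W(75,688),(-.05,.075,b))]
# copper inset corners give extra check for lower side; inset assumed unknown -> not used
pose(ob)
pose(ob+[(w,W(525,153),(.05,-.075,o))])
E
```

```text
offset from seat mm [ 0.9 -0.  -5.8] rot deg: lean(about y) -3.09 inplane -0.84 twist 0.39
[[0.5, 0.1], [0.3, 0.5], [0.0, 0.1], [-0.5, -0.4], [-0.4, -0.3]]
offset from seat mm [ 0.7 -1.  -7.8] rot deg: lean(about y) -2.97 inplane -1.24 twist 1.0
[[0.7, -0.1], [0.2, 0.5], [-0.4, 0.8], [-0.6, -0.2], [-0.3, -0.4], [0.2, -0.5]]
```

Emit:
{"fn": "drive_tool", "kwargs": {"deltas": [[[0.01,-0.005,0.0],0.0],[[0.02,-0.01,0.0],0.0],[[0.025,-0.01,0.0],0],[[0.025,-0.01,0.0],0],[[0.025,-0.01,0.0],0.0],[[0.02,-0.01,0.0],0],[[0.015,-0.01,0],0],[[0.004,-0.002,0],0]], "gripper": 0}}

```text
time_s: 21.0
eef_pos: [0.6596, -0.1294, 0.2702]
eef_rot: [-0.012, 0.999, 0.013, -0.051]
wrist_force: [-0.9, 0.1, -0.3]
opening: 0.001
```

```bash
python3 st.py; python3 - <<'E'
from h import *
shot("wrist","w19");shot("top","t19");crop("t19",290,130,130,130,5)
E
```

```text
t 21.0 p [ 0.6596 -0.1294  0.2702] psi -1.5456 zax [-0.102  0.023 -0.995] F [-0.9  0.1 -0.3] op 0.001 q6 1.18
```

View pics/w19.png

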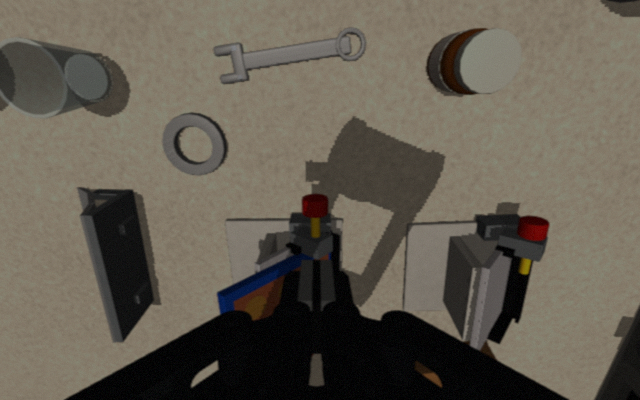

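View pics/t19_c290_130.png

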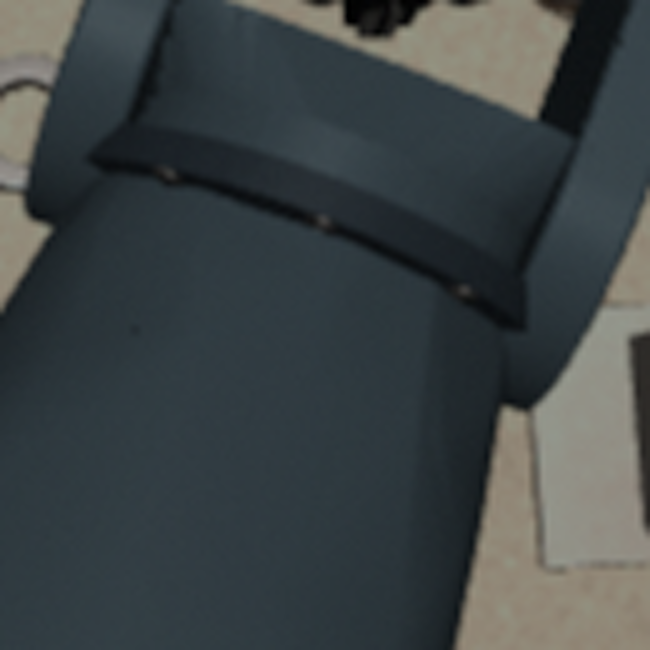

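```bash
python3 - <<'E'
from h import *
crop("s18",312,165,65,50,12)
E
```

```text
(no output)
```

View pics/s18_c312_165.png

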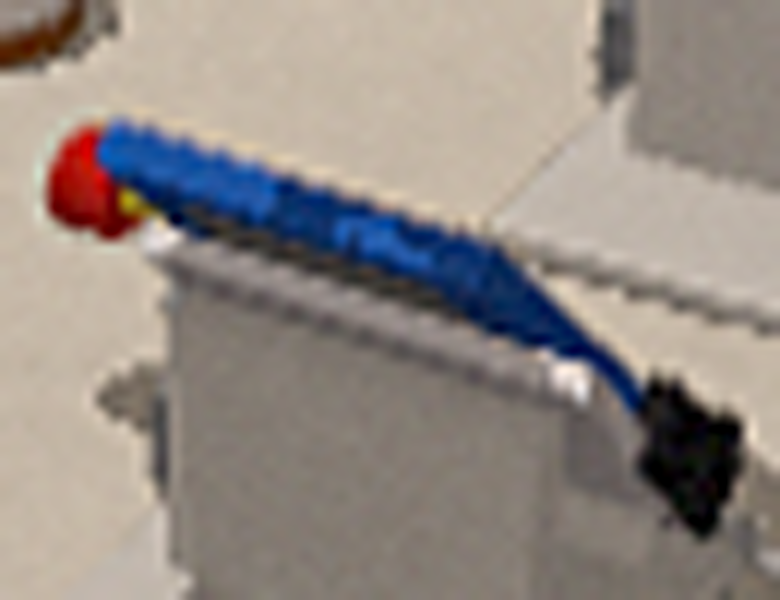

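```bash
python3 - <<'E'
from pf import *
w,s=ld("w18"),ld("s18");W=lambda a,b:(280+a/4.5,90+b/4.5);o,b=.006,-.006
ob=[(w,W(110,703),(-.05,.075,o)),(w,W(97,215),(.05,.075,o)),(w,W(505,522),(-.05,-.075,o)),(w,W(57,213),(.05,.075,b)),(w,W(75,688),(-.05,.075,b)),(w,W(525,153),(.05,-.075,o)),
(s,(321,175.2),(.05,.075,o)),(s,(353,184.8),(-.05,.075,o)),(s,(320.2,178.3),(.05,.075,b))]
pose(ob)
# slope top edge seen in both: triangulate corner -y
seat=np.array([.05,0,.028])
print("pred side seated outer/back top", [proj(s,np.array([p[0],p[1],0])+M@(seat+.15*u+h*n+a*y)).round(1).tolist() for a,h in((.05,.012),(-.05,.012),(.05,0))])
print("slope end corners pred",[proj(s,np.array([p[0],p[1],0])+M@(seat+.1*u+a*y)).round(1).tolist() for a in(.06,-.06)])
E
```

```text
offset from seat mm [ 0.5  0.1 -4.1] rot deg: lean(about y) -2.41 inplane -1.19 twist 0.59
[[0.7, 0.8], [0.7, 0.1], [-0.6, 0.8], [-0.4, -0.7], [-0.5, 0.5], [0.5, -1.2], [-0.1, 0.3], [0.0, 0.5], [-0.9, 1.2]]
pred side seated outer/back top [[[321.8, 173.2]], [[354.1, 183.5]], [[320.0, 177.1]]]
slope end corners pred [[[323.3, 182.5]], [[360.8, 195.0]]]
```

```bash
python3 - <<'E'
from pf import *
w=ld("w19"); D=lambda l:np.array([p[0],p[1],0])+M@np.array(l)
print(D((.043,.12,.068)),D((.043,.095,.068)))
for yy in(.12,.116,.102): print(yy,proj(w,[D((.043,yy,.082)),D((.043,yy,.068)),D((.043,yy,.054))]).round(1).tolist())
crop("w19",280,180,80,80,8)
E
```

```text
[ 0.62585771 -0.12381254  0.068     ] [ 0.60088438 -0.12496703  0.068     ]
0.12 [[314.4, 200.9], [314.8, 196.0], [315.2, 191.5]]
0.116 [[314.5, 204.6], [314.9, 199.6], [315.2, 195.0]]
0.102 [[314.8, 217.3], [315.2, 211.9], [315.5, 207.0]]
```

View pics/w19_c280_180.png

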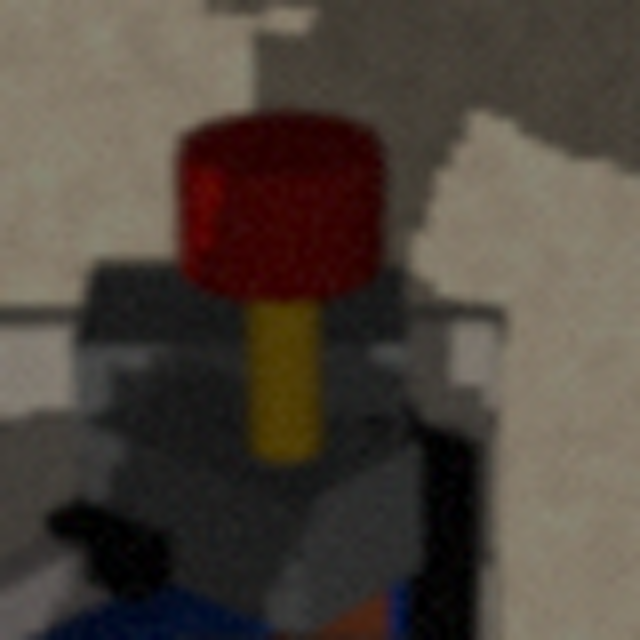

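Emit:
{"fn": "drive_tool", "kwargs": {"deltas": [[[0.0,0.001,-0.01],0.0],[[0.0,0.001,-0.02],0.0],[[0.0,0.001,-0.025],0],[[0.0,0.001,-0.025],0],[[0.0,0,-0.025],0.0],[[0.0,0,-0.025],0],[[0.0,0,-0.025],0],[[0.0,0,-0.02],0],[[0.0,0,-0.015],0],[[0.0,0,-0.005],0]]}}

```text
time_s: 22.1
eef_pos: [0.6498, -0.1165, 0.0645]
eef_rot: [-0.013, 0.998, 0.016, -0.053]
wrist_force: [0.9, 0.9, -1.8]
opening: 0.001
```

```bash
python3 st.py
```

```text
t 22.1 p [ 0.6498 -0.1165  0.0645] psi -1.5408 zax [-0.105  0.025 -0.994] F [ 0.9  0.9 -1.8] op 0.001 q6 1.19
```

Emit:
{"fn": "drive_tool", "kwargs": {"deltas": [[[-0.002,-0.004,-0.002],0.0],[[-0.004,-0.003,-0.002],0.0],[[-0.005,-0.001,0],0]]}}

```text
time_s: 22.4
eef_pos: [0.6387, -0.1247, 0.0612]
eef_rot: [-0.013, 0.998, 0.016, -0.052]
wrist_force: [-0.1, 0.6, 1.4]
opening: -0.002
```

```bash
python3 st.py; python3 - <<'E'
from h import *
shot("wrist","w20")
E
```

```text
t 22.4 p [ 0.6387 -0.1247  0.0612] psi -1.5397 zax [-0.104  0.024 -0.994] F [-0.1  0.6  1.4] op -0.002 q6 1.18
```

View pics/w20.png

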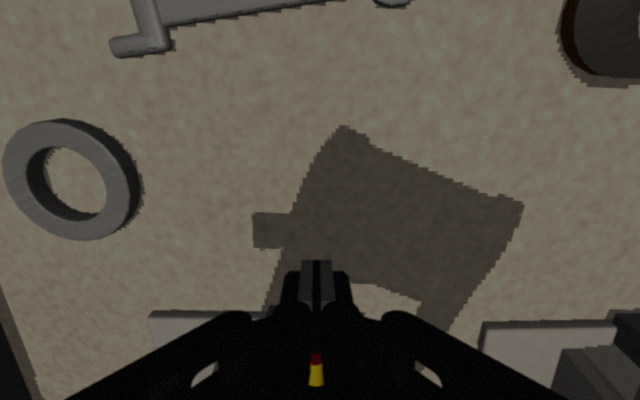

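Aligned: the yellow rod and red knob sit directly behind the closed fingers, at px (316,365). Next I press the plunger in.

Emit:
{"fn": "drive_tool", "kwargs": {"deltas": [[[-0.005,0,0],0.0],[[-0.005,0,0],0.0],[[-0.005,0,0],0]]}}

```text
time_s: 22.75
eef_pos: [0.6255, -0.1256, 0.0637]
eef_rot: [-0.012, 0.999, 0.016, -0.048]
wrist_force: [5.1, 0.7, -4.9]
opening: 0.003
```

Emit:
{"fn": "drive_tool", "kwargs": {"deltas": [[[-0.004,0,0],0.0],[[-0.004,0,0],0.0]]}}

```text
time_s: 22.95
eef_pos: [0.6187, -0.1258, 0.0645]
eef_rot: [-0.011, 0.999, 0.016, -0.045]
wrist_force: [4.8, 0.7, -3.0]
opening: 0.003
```

```bash
python3 st.py
```

```text
t 22.95 p [ 0.6187 -0.1258  0.0645] psi -1.5405 zax [-0.09   0.022 -0.996] F [ 4.8  0.7 -3. ] op 0.003 q6 1.16
```

Emit:
{"fn": "drive_tool", "kwargs": {"deltas": [[[-0.004,0,0],0.0],[[-0.004,0,0],0.0]]}}

```text
time_s: 23.15
eef_pos: [0.6108, -0.126, 0.065]
eef_rot: [-0.011, 0.999, 0.016, -0.044]
wrist_force: [3.9, -1.2, -3.1]
opening: 0.002
```

Emit:
{"fn": "drive_tool", "kwargs": {"deltas": [[[-0.004,0,0],0.0]]}}

```text
time_s: 23.25
eef_pos: [0.6093, -0.1262, 0.0655]
eef_rot: [-0.011, 0.999, 0.015, -0.04]
wrist_force: [21.9, 2.0, -13.9]
opening: 0.001
```

Emit:
{"fn": "drive_tool", "kwargs": {"deltas": [[[-0.004,0,0],0.0]]}}

```text
time_s: 23.35
eef_pos: [0.6092, -0.1262, 0.0657]
eef_rot: [-0.01, 0.999, 0.015, -0.035]
wrist_force: [24.7, 1.5, -18.1]
opening: -0.003
```

```bash
python3 st.py
```

```text
t 23.35 p [ 0.6092 -0.1262  0.0657] psi -1.5413 zax [-0.07   0.019 -0.997] F [ 24.7   1.5 -18.1] op -0.003 q6 1.15
```

Emit:
{"fn": "drive_tool", "kwargs": {"deltas": [[[0.004,0,0.0],0.0],[[0.01,0,0],0.0],[[0.02,0,0.0],0],[[0.02,0,0.01],0],[[0,0,0.03],0],[[-0.01,-0.02,0.04],0],[[-0.02,-0.03,0.045],0],[[-0.02,-0.03,0.045],0],[[-0.02,-0.03,0.03],0],[[-0.01,-0.01,0.01],0]]}}

```text
time_s: 24.35
eef_pos: [0.5799, -0.2387, 0.268]
eef_rot: [-0.013, 0.999, 0.017, -0.048]
wrist_force: [0.6, 0.7, 0.7]
opening: -0.001
```

```bash
python3 st.py; python3 - <<'E'
from h import *
shot("wrist","w21");shot("side","s21");crop("s21",280,140,120,90,6.5);shot("top","t21");crop("t21",120,70,360,240,2.2)
E
```

```text
t 24.35 p [ 0.5799 -0.2387  0.268 ] psi -1.5371 zax [-0.097  0.024 -0.995] F [0.6 0.7 0.7] op -0.001 q6 0.97
```

View pics/w21.png

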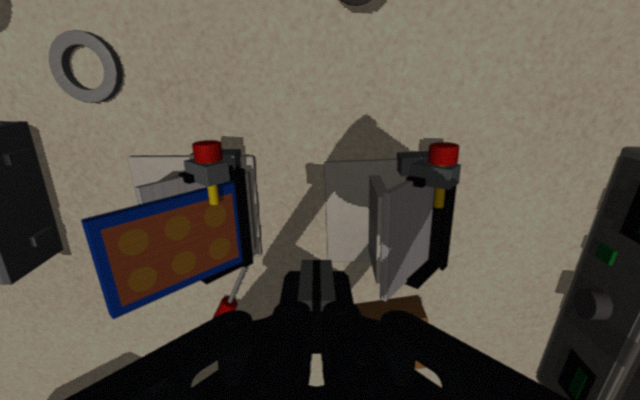

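View pics/s21_c280_140.png

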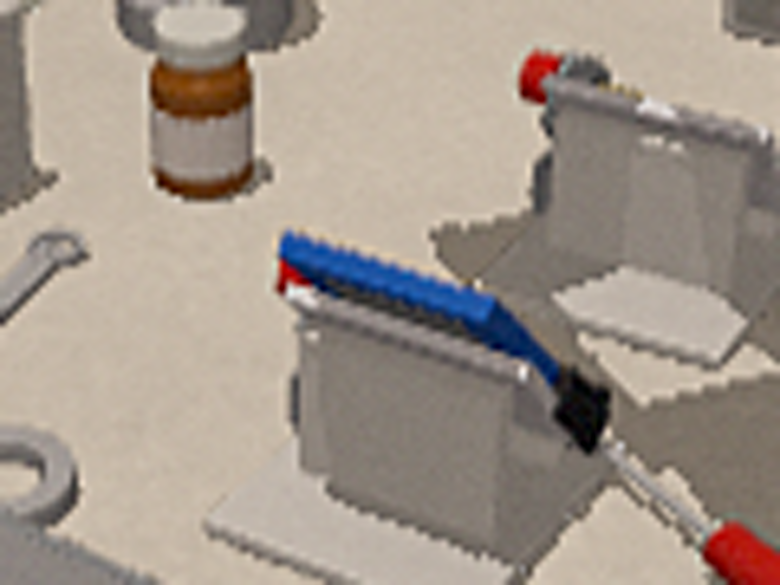

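View pics/t21_c120_70.png

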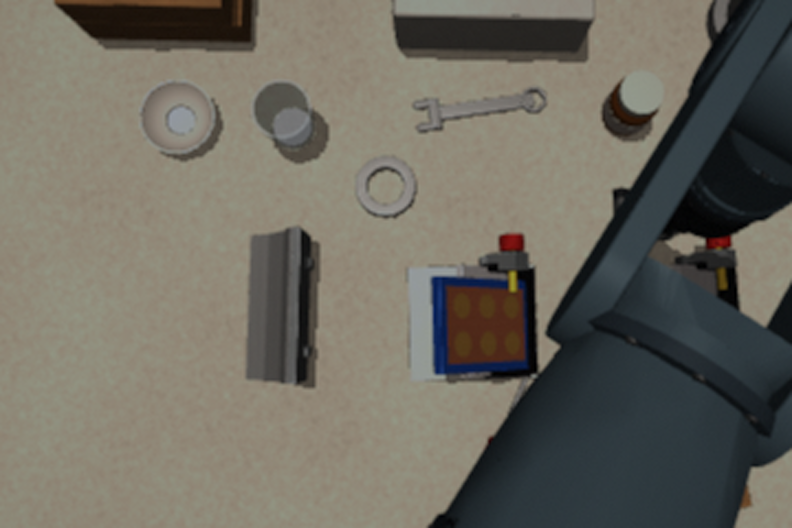

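```bash
python3 - <<'E'
from pf import *
o=np.array([.05,0,.028]);D=lambda l:np.array([p[0],p[1],0])+M@np.array(l)
P=[D(o+u*b+n*.012+a*y) for b in(0,.15) for a in(-.05,.05)]
for k in("w21","t21"): print(k,proj(ld(k),P).round(1).tolist(),"knob in",proj(ld(k),[D((.043,.095,.068))]).round(1).tolist())
crop("w21",75,130,200,200,4);crop("t21",300,165,80,85,8)
E
```

```text
w21 [[243.8, 254.1], [235.4, 175.5], [113.0, 315.6], [83.5, 216.5]] knob in [[206.2, 140.7]]
t21 [[359.2, 234.3], [357.8, 194.6], [321.4, 236.7], [320.1, 191.7]] knob in [[351.9, 175.4]]
```

View pics/w21_c75_130.png

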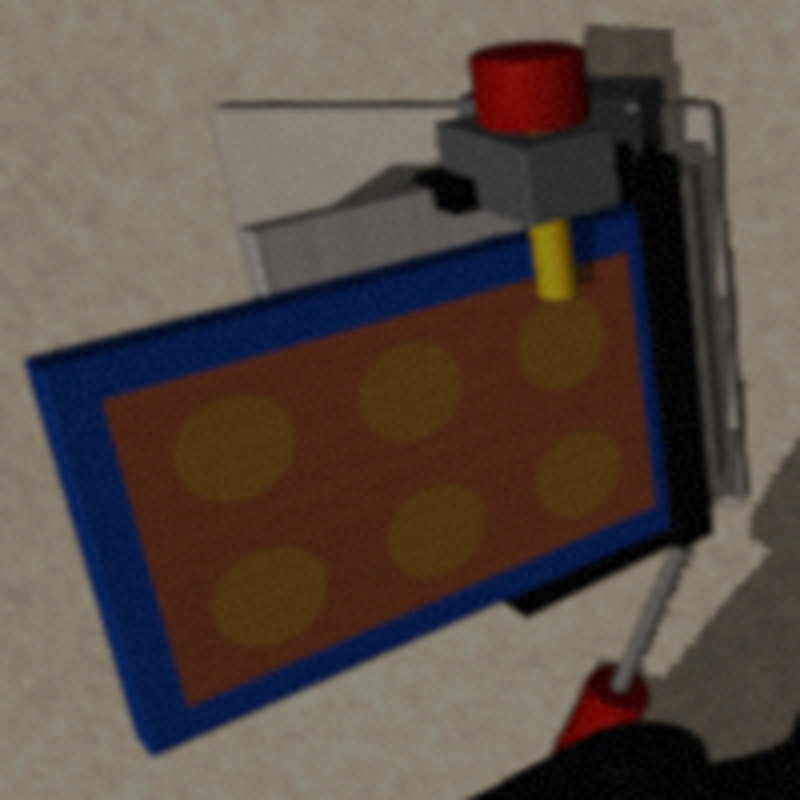

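View pics/t21_c300_165.png

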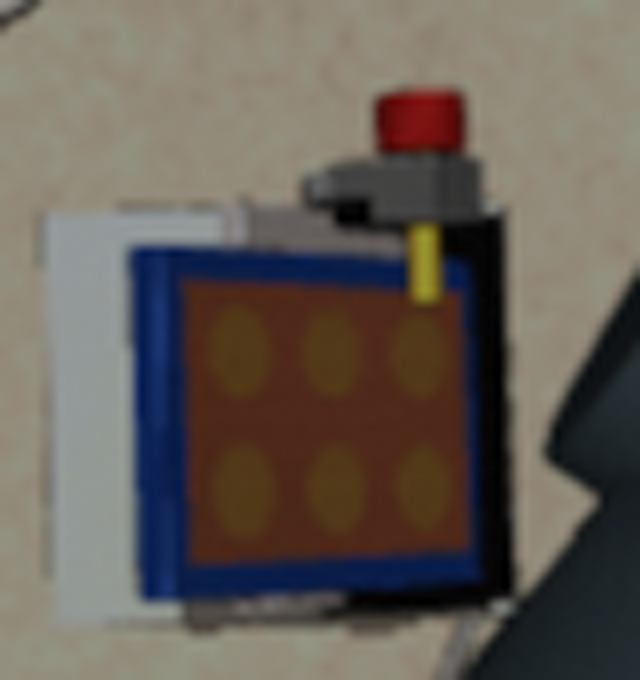

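```bash
python3 - <<'E'
from fit import *
np.set_printoptions(suppress=True,precision=4)
u=np.array([-.643,0,.766]);n=np.array([.766,0,.643]);y=np.array([0,1,0]);o=np.array([.05,0,.028])
Wd=lambda a,b:(75+a/4,130+b/4);Td=lambda a,b:(300+a/8,165+b/8)
B=(-.0143,.06,.1046);C=(-.075,-.067,.006);Dd=(-.075,.067,.006)
dk={"w21":[(Wd(218,105),Dd),(Wd(260,235),B),(Wd(528,58),(.043,.095,.068)),(Wd(720,103),(.075,.067,.006)),(Wd(745,495),(.075,-.067,.006))],
"t21":[(Td(45,213),Dd),(Td(60,622),C),(Td(420,93),(.043,.095,.068)),(Td(232,200),B),]}
pl={"w21":[Wd(668,527),Wd(635,207),Wd(152,755),Wd(30,360)],"t21":[Td(480,582),Td(470,262),Td(185,598),Td(180,250)]}
for k in dk:
    cam=ld(k);p,r=fit([(cam,a,l) for a,l in dk[k]],(.504,-.0864,-1.5246));print(k,p,r.round(1).tolist())
    c,s=np.cos(p[2]),np.sin(p[2]);M=np.array([[c,-s,0],[s,c,0],[0,0,1]]);O=np.array([p[0],p[1],p[3]])
    seat=o+.075*u+.006*n; L=[(a,b,.006) for b in(-.075,.075) for a in(-.05,.05)]
    f=lambda v:np.concatenate([proj(cam,O+M@(seat+v[0]*y+v[2]*u+R.from_rotvec(v[1]*n).apply(l[0]*y+l[1]*u+l[2]*n)))[0]-q for l,q in zip(L,pl[k])])
    q=least_squares(f,np.zeros(3));print("  plate dy mm",q.x[0]*1000,"inplane deg",np.degrees(q.x[1]),"up slope mm",q.x[2]*1000,q.fun.reshape(-1,2).round(1).tolist())
E
```

```text
w21 [ 0.5014 -0.0866 -1.5292 -0.0023] [[-0.2, 0.1], [-0.6, -0.1], [0.8, -1.4], [-0.7, 0.5], [0.8, 1.6]]
  plate dy mm -2.950098353402834 inplane deg -0.9885833354957161 up slope mm 3.1305217783916413 [[-0.1, -2.3], [1.3, -0.2], [-2.3, 0.9], [1.4, 0.9]]
t21 [ 0.5018 -0.0881 -1.517  -0.0002] [[-0.4, -0.1], [-0.5, 0.6], [-0.2, -0.4], [1.0, -0.1]]
  plate dy mm -6.247654416963123 inplane deg -0.4085632110254993 up slope mm -2.932636828190468 [[0.7, -0.0], [0.4, 0.3], [0.0, 0.6], [-0.8, -0.8]]
```

```bash
python3 -c "
from bench import *
print(hand_in())"
```

```text
the job is handed in; nothing more can be done
None
```

I seated the plate in dock_a with the copper side out, pushed its plunger in and handed the job in at about 24.5 s. No verdict is reported back, so what follows rests on my own checks.

**What I did:**
- I pushed the plate up the fence until it leaned there by itself, measured at 53.7° from level.
- I tipped it upright between the fingers, gripped it by its upper edge and carried it over to dock_a.
- I lowered it into the seat corner and tilted it back onto the slope with a finger on it throughout.
- I pressed dock_a's plunger until it hit its stop, at about 25 N against the knob, then moved the arm clear.

**Last checks:**
- **Plunger and plate:** the pictures show the pin across the copper face, looking like dock_b's closed plunger. The plate lies flat on the slope.
- **Everything else:** dock_b's plunger and the bystanders in view look unmoved, and the wrist force reads about zero.
- **Squareness:** in-plane the plate is within about 1° of the dock in the last views.
- **Disagreement between views:** the sideways offset came out at about 0 mm in one view, -3 mm in another and -6 mm in a third. The position along the slope came out at +3 mm in one view and -3 mm in another. The limits are 8 mm across and about 9 mm otherwise, and the cheeks should keep the sideways offset within about 5 mm. I left the plate as it was rather than nudge it.

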